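Fit two mosaic lamp shades with their collars and hanging cups

TASK

Dress both amber glass shades where they stand: seat on each neck the brass lamp collar of its size, then set the riveted copper hanging cup of its size over that collar, eye upwards, each part level, centred and fully down. Lower the parts into place, do not drop them, keep the glass upright and in its place, and do not disturb the plain brass ring, the candle cup and the tin.

Things in the scene. Friction and masses are not known exactly. Their poses are not given: they have to be found in the camera images.
- small_shade_neck (a point): Small amber mosaic glass shade, loose, neck up: globe 100 mm across, 102 mm high in all, 0.4-0.9 kg. Round neck 44 mm in outside diameter over its top 22 mm, the last 6 mm tapering to 36 mm. The point is the centre of the rim; z up. When the collar is seated its flange lies on the rim and the collar's point is 6.5 mm above this point.
- large_shade_neck (a point): Large amber mosaic glass shade, loose, neck up: globe 124 mm across, 126 mm high in all, 0.6-1 kg. Round neck 72 mm in outside diameter over its top 24 mm, the last 7 mm tapering to 62 mm. The point is the centre of the rim; z up. When the collar is seated its flange lies on the rim and the collar's point is 6.5 mm above this point.
- small_collar_center (a point): Small brass lamp collar, loose, 41 mm high: round skirt 64 mm across, 17 mm high, open below (bore 58 mm, 14 mm deep), closed by a flange, three screw heads reaching 39 mm from the axis; on the flange a barrel 28 mm in diameter, 24 mm high, to grip. The point is on the axis half-way up, 20.5 mm above the underside, 3.5 mm above the flange top; z up.
- large_collar_center (a point): Large brass lamp collar, loose, 41 mm high: round skirt 92 mm across, 17 mm high, open below (bore 86 mm, 14 mm deep), closed by a flange, three screw heads reaching 53 mm from the axis; on the flange a barrel 50 mm in diameter, 24 mm high, to grip. The point is on the axis half-way up, 20.5 mm above the underside, 3.5 mm above the flange top; z up.
- small_cup_center (a point): Small riveted copper hanging cup, loose, mouth down: cup 58 mm across (52 inside), 36 mm high, 33 mm deep inside; on it a round stem 16 mm in diameter, 26 mm high, to grip, then a wire eye 16 mm high. The point is on the axis, 39 mm above the mouth, 10 mm below mid-stem; z up. Seated on the collar's flange, its point is 35.5 mm above the collar's point.
- large_cup_center (a point): Large riveted copper hanging cup, loose, mouth down: cup 84 mm across (78 inside), 36 mm high, 33 mm deep inside; on it a round stem 16 mm in diameter, 26 mm high, to grip, then a wire eye 16 mm high. The point is on the axis, 39 mm above the mouth, 10 mm below mid-stem; z up. Seated on the collar's flange, its point is 35.5 mm above the collar's point.
- brass_ring_center (a point): Bystander: a plain flat brass ring, 60 mm outside, 40 mm inside, 10 mm thick, no barrel, lying loose. The point is its centre half-way up; z up.
- candle_cup_center (a point): Bystander: an open copper candle cup, 58 mm across the rim, 30 mm high, mouth up, a candle in it and no stem, loose. The point is on the axis half-way up; z up.
- tin_center (a point): Bystander: a round steel tin with a dark lid, 80 mm across, 56 mm high, loose. The point is on the axis half-way up; z up.
There are look-alikes about, which are no part of the job. What is shaped like the part that bears small_cup_center but pink is not meant.

How it is judged:
By the outcome, as a careful person would: the job done as asked, in the order asked, and still so for the second after the job is handed in, with the robot touching nothing.
It also fails if it takes over 115 s, if anything falls off the work surface, if the arm or the gripper's body presses on something with over 40 N, if the wrist force passes 120 N, or if a joint passes its speed limit or range.

ROBOT

A 6-joint arm with a two-finger parallel gripper is mounted at the origin on the work surface. World frame = base frame: x ahead of the robot, y to its left, z up, the work surface at z = 0. Lengths are in m, angles in rad, forces in N, time in s.
With the tool pointing down it reaches from about 0.275 to 1 m from the base axis. Payload 8.4 kg.
Tool frame: the origin (TCP) lies at the centre of the arm's flange, where the gripper is bolted on; the fingertips stand 173 mm ahead of it and the grasp point (between the pads) lies 155 mm ahead of it (bot.grasp_offset is the distance from the TCP to the grasp point, in m); z points along the fingers, y is the direction in which the jaws open and shut (so a half turn about z gives the same grasp; the last joint's range is limited). The gripper opens to 85 mm and grips with 20 to 120 N. Pads are 22 mm wide; open, the fingers measure 114 mm over their backs; the gripper's body (76 mm by 85 mm) begins 54 mm behind the grasp point. The pads swing forward as they close: fully open they stand 13 mm farther back than shut.
Start: joints at [-0.002, 0.353, 1.633, -0, 1.155, -0.002], TCP at [0.625, -0, 0.405] pointing down, gripper open.
Joint ranges: [-2.63, 2.63], [-0.92, 2.1], [0.06, 2.66], [-1.3, 4.44], [0, 2.69], [-3.02, 3.02]. Speed limits (rad/s): [2.22, 2.22, 2.79, 3.14, 3.14, 3.14].

INTERFACE

Orientations are given as a unit quaternion [x, y, z, w].
In Python, from workcell import status, get_image, job, bot gives the robot as it stands. The module is installed in compiled form; this text tells all that it offers.
- The arm moves only by the tool jog_arm, never from a script. Its argument "increments" is a list of rows, each a list of 4 numbers: the shift along the world's x, y, z each as a share of 0.25 m, from -1 to 1, then the turn about the world's z as a share of 120 degrees, from -1 to 1. A call has 1 to 5 rows; each row is the pose to reach, as a shift and turn from the pose commanded when the call began; what a row does not reach only later rows make up. A row lasts 1/8 s, in which the tool goes at most 62.5 mm and 10.7 degrees, less where a joint would pass 70% of its speed; a pose out of reach is approached as far as the arm can. A call with a number of a shift or a turn outside -1 to 1 is refused whole. A call with a gripper value outside its range is refused whole. "jaw" is the gripper command: -1 is shut, 1 is fully open, values between are in proportion, set as the call begins (left out, the last holds). The fingers move at their own pace and stop on an object; "squeeze" is the grip in N (left out, the last holds). Time passes only in rows, so rows that repeat a pose let the fingers close. It gives the time, the measured TCP pose, the force and the opening at its end, in the units of the state.
- status.get_state(): the state, without advancing time (a new reading comes with each control period).
- get_image(name): name is "scene" or "side" or "wrist"; returns a dict with "pixels" (420x560x3 uint8, blue, green, red), "fx", "fy", "cx", "cy" (pixels), "R" (3x3) and "t" (3): a world point X has camera coordinates R X + t. Camera axes: x right, y down, z forward; pixel columns grow to the right and rows downward; lengths in m; the calibration is good to about 2 mm. A picture is of the moment at which its call begins. There is no depth.
- job.hand_in(): hands the job in, once; it reports no verdict.
The state is a dict: "clock": time; "joint_pos": joint angles; "dq": joint speeds; "tau": joint torques, N m; "position": TCP position; "eef_rot": TCP orientation; "contact_force": force on the tool from outside, world axes, zero at the start; "moment": the same for the moment, N m; "grip_width": opening from 0.0 (shut) to 1.0 (fully open).
Only numpy, scipy, OpenCV 4.12 (cv2) and the standard library are available. Lean on these libraries where they do the work, as an engineer would, in place of code of your own. Each camera call takes 0.05 s, during which the arm holds its last target.

## Working session

There is one attempt and no reset: what is moved stays moved. The work goes in short steps, Python scripts to look and compute and a tool call to move; the robot and the scene stay as the last step left them, time stands still between calls to the robot, and variables do not carry over. Pictures are saved under pics/ and viewed, and the job is handed in when it is done.

Besides the shell and the picture viewer there is one more tool, called after "Request:" by a JSON object that holds its "op" and its "data", one argument or row to a line. jog_arm: Moves the arm, as the interface text tells. Its arguments: {"type":"object","properties":{"increments":{"type":"array"},"jaw":{"type":"number"},"squeeze":{"type":"number"}},"required":["increments"]}

```bash
mkdir -p pics; python3 - <<'E'
from workcell import status,get_image,bot
import cv2
print(bot.grasp_offset, status.get_state())
for n in ["scene","side","wrist"]:
    d=get_image(n); cv2.imwrite(f"pics/{n}0.png",d["pixels"]); print(n,d["fx"],d["fy"],d["cx"],d["cy"],d["R"],d["t"])
E
```

```text
0.1547 {'clock': 0.0, 'joint_pos': array([-2.39804118e-03,  3.53622849e-01,  1.63415497e+00,  9.86511083e-06,
        1.15517991e+00, -2.38991967e-03]), 'dq': array([1.25037877e-03, 1.83473578e-03, 6.14204046e-04, 1.38623242e-04,
       2.08079246e-05, 1.14417544e-03]), 'tau': array([-2.03471049e-03, -6.05236173e+01, -3.42063046e+01, -2.62302356e-04,
        9.48130677e-03,  3.61521288e-06]), 'position': array([6.24756582e-01, 3.33741301e-06, 4.03968396e-01]), 'eef_rot': array([ 7.07110898e-01,  7.07102335e-01, -4.78271883e-04, -4.86962565e-04]), 'contact_force': array([-0.51410639,  0.56005634, -0.17928615]), 'moment': array([-0.02529835,  0.0248442 ,  0.01419056]), 'grip_width': 1.0018592105689292}
scene 392.10900202861694 392.10900202861694 278.27867702730964 209.60458931018633 [[ 0.65176828  0.75840398 -0.00463743]
 [ 0.45755479 -0.39808189 -0.79509397]
 [-0.60484851  0.51609516 -0.60646852]] [-0.33765187 -0.12177351  1.1922643 ]
side 446.37734619987526 446.37734619987526 282.6413295992604 207.92752531265418 [[ 0.98353739 -0.18007461 -0.01507747]
 [-0.11795819 -0.57657426 -0.808485  ]
 [ 0.13689434  0.79695374 -0.58832362]] [-0.49191625  0.1364384   1.16237929]
wrist 299.0472056677351 299.0472056677351 281.066164562653 208.20075448574707 [[ 9.99998176e-01  1.41277179e-03 -1.28559368e-03]
 [ 1.70087564e-03 -9.64876850e-01  2.62697109e-01]
 [-8.69308515e-04 -2.62698816e-01 -9.64877493e-01]] [-0.62396723 -0.03497592  0.37892669]
```

View pics/scene0.png

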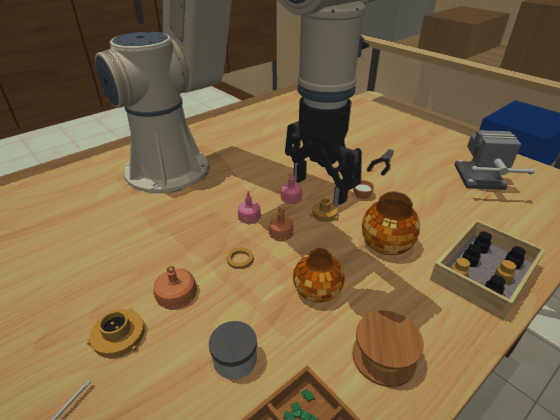

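View pics/side0.png

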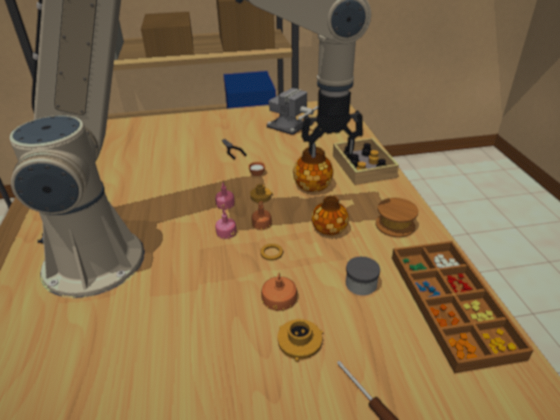

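View pics/wrist0.png

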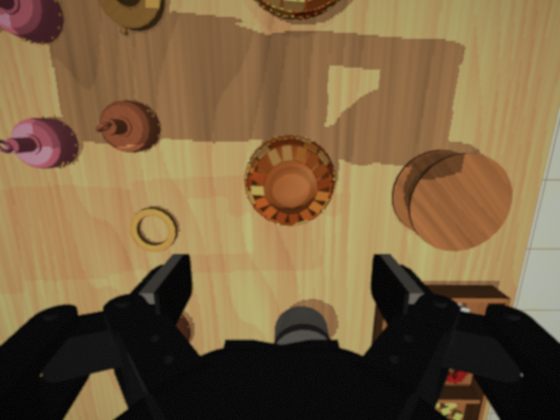

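```bash
cat > h.py <<'E'
import numpy as np, cv2
from workcell import status,get_image
def cap(n,tag):
    d=get_image(n); cv2.imwrite(f"pics/{n}{tag}.png",d["pixels"])
    np.savez(f"pics/{n}{tag}.npz",**{k:np.array(d[k]) for k in ["fx","fy","cx","cy","R","t"]})
    return d
def cam(n,tag): return dict(np.load(f"pics/{n}{tag}.npz"))
def onz(c,u,v,z):
    r=c["R"].T@np.array([(u-c["cx"])/c["fx"],(v-c["cy"])/c["fy"],1.]); o=-c["R"].T@c["t"]
    return o+r*(z-o[2])/r[2]
def proj(c,X):
    p=c["R"]@np.array(X)+c["t"]; return np.array([c["fx"]*p[0]/p[2]+c["cx"],c["fy"]*p[1]/p[2]+c["cy"]])
def crop(n,tag,x0,y0,x1,y1,s,out,circles=()):
    im=cv2.imread(f"pics/{n}{tag}.png")[y0:y1,x0:x1]
    im=cv2.resize(im,None,fx=s,fy=s,interpolation=cv2.INTER_CUBIC)
    c=cam(n,tag)
    for (x,y,z,r) in circles:
        pts=np.array([proj(c,(x+r*np.cos(a),y+r*np.sin(a),z)) for a in np.linspace(0,2*np.pi,60)])
        cv2.polylines(im,[np.int32(np.round(((pts-[x0,y0]+.5)*s-.5)*8))],True,(255,255,0),1,cv2.LINE_AA,3)
    k=20
    for u in range((x0//k+1)*k,x1,k): cv2.putText(im,str(u),(int((u-x0)*s)-8,10),0,.35,(255,255,255),1); cv2.line(im,(int((u-x0)*s),12),(int((u-x0)*s),18),(255,255,255),1)
    for v in range((y0//k+1)*k,y1,k): cv2.putText(im,str(v),(0,int((v-y0)*s)+4),0,.35,(255,255,255),1); cv2.line(im,(24,int((v-y0)*s)),(30,int((v-y0)*s)),(255,255,255),1)
    assert im.shape[1]<=800 and im.shape[0]<=600,im.shape
    cv2.imwrite(f"pics/{out}.png",im)
E
python3 - <<'E'
from h import *
for n in ["scene","side","wrist"]: cap(n,"1")
crop("scene","1",80,170,430,380,2.2,"c1")
crop("side","1",200,140,420,370,2.5,"c2")
c=cam("wrist","1"); print(-c["R"].T@c["t"])
E
```

```text
[0.62448587 0.0666773  0.37430856]
```

View pics/c1.png

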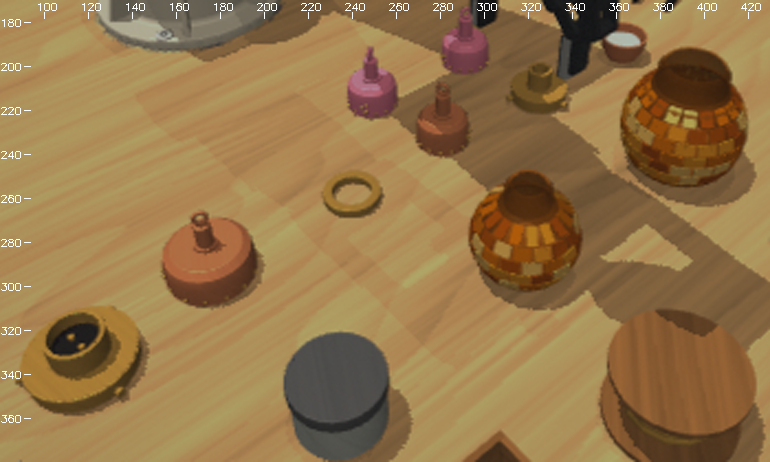

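View pics/c2.png

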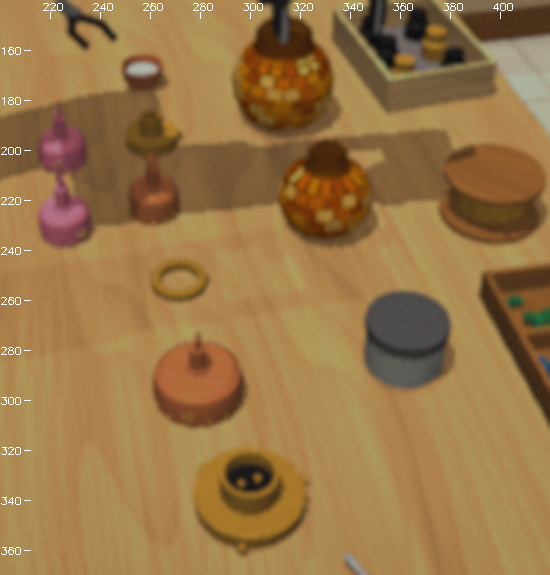

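```bash
python3 - <<'E'
from h import *
S=cam("scene","1");D=cam("side","1");W=cam("wrist","1")
for n,z,s,d in [("sshade",.102,(320.5,251),(331,203)),("lshade",.126,(396,200),(312,153)),("scol",.041,(325.5,200.5),(260.5,187)),("lcol",.041,(114.5,322),(300,330)),("scup",.036,(281.4,222),(262,214)),("lcup",.036,(173.6,283.6),(279.5,287)),("ring",.005,(240,257.7),(272,252)),("tin",.056,(233,342),(362.5,270)),("candle",.03,(363.5,189),(257.5,168))]:
    print(n,onz(S,*s,z).round(4),onz(D,*d,z).round(4))
E
```

```text
sshade [0.629  0.0127 0.102 ] [ 0.6292 -0.0126  0.102 ]
lshade [0.6406 0.2309 0.126 ] [0.6323 0.2185 0.126 ]
scol [0.4644 0.2038 0.041 ] [0.4678 0.1938 0.041 ]
lcol [ 0.4739 -0.348   0.041 ] [ 0.4723 -0.3542  0.041 ]
scup [0.4515 0.0672 0.036 ] [0.4534 0.0638 0.036 ]
lcup [ 0.4572 -0.2218  0.036 ] [ 0.4527 -0.2218  0.036 ]
ring [ 0.4576 -0.0614  0.005 ] [ 0.46   -0.0649  0.005 ]
tin [ 0.6551 -0.2164  0.056 ] [ 0.6487 -0.2252  0.056 ]
candle [0.4847 0.3301 0.03  ] [0.476  0.3251 0.03  ]
```

Request:
{"op": "jog_arm", "data": {
  "increments": [
    [-0.2,0,0,0],
    [-0.4,0,0,0],
    [-0.5,-0.2,0,0]
  ]
}}

```text
clock: 0.68
position: [0.498, -0.0486, 0.4045]
eef_rot: [0.706, 0.708, -0.0, -0.001]
contact_force: [0.8, -0.5, 0.5]
grip_width: 1.001
```

```bash
python3 - <<'E'
from h import *
for n in ["scene","side","wrist"]: cap(n,"2")
print(status.get_state()["position"])
crop("wrist","2",0,0,560,420,1.4,"c3")
E
```

```text
[ 0.49892436 -0.05129623  0.40496971]
```

View pics/c3.png

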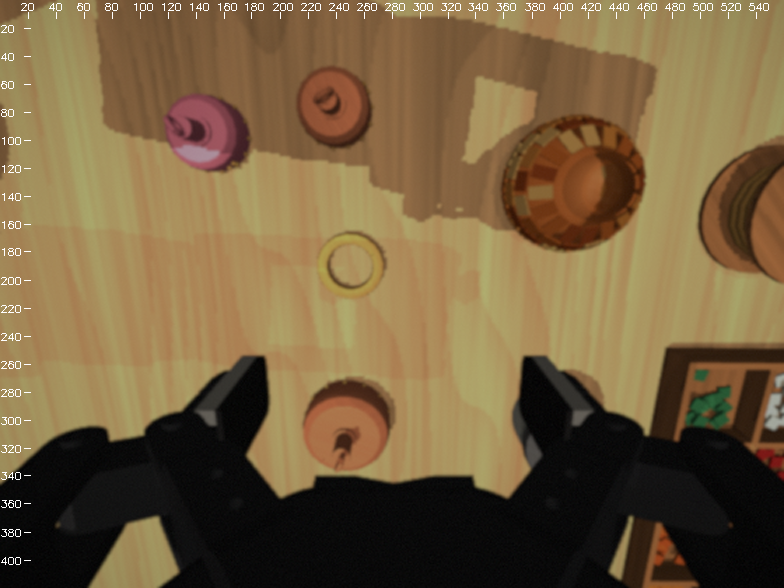

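```bash
python3 - <<'E'
from h import *
W=cam("wrist","2")
def cup(x,y,r): return [(x,y,0,r),(x,y,.030,r),(x,y,.062,.008)]
def col(x,y,r,b): return [(x,y,0,r),(x,y,.017,r),(x,y,.041,b)]
sc=(.452,.0655);lc=(.455,-.222);sh=(.629,.001)
crop("wrist","2",200,30,480,350,1.8,"o1",cup(*sc,.029)+cup(*lc,.042)+[(*sh,.102,.018),(*sh,.096,.022),(*sh,.05,.05)]+[(.459,-.063,.01,.03),(.459,-.063,.01,.02)])
E
```

```text
(no output)
```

View pics/o1.png

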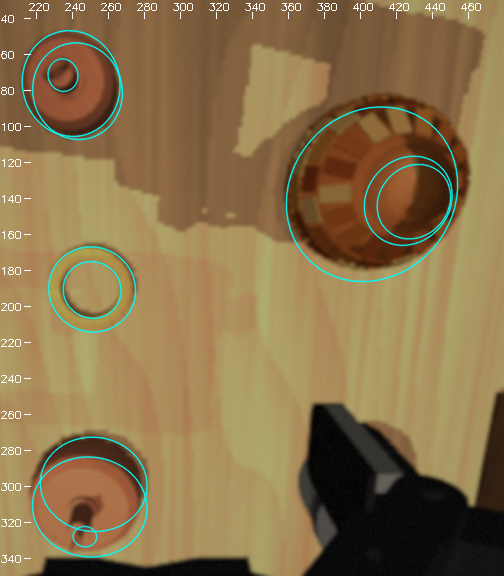

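Request:
{"op": "jog_arm", "data": {
  "increments": [
    [-0.03,0.25,-0.1,0],
    [-0.08,0.5,-0.2,0],
    [-0.132,0.75,-0.3,0],
    [-0.132,1.0,-0.3,0],
    [-0.132,1.0,-0.3,0]
  ]
}}

```text
clock: 1.45
position: [0.4668, 0.2037, 0.3292]
eef_rot: [0.706, 0.708, 0.0, -0.0]
contact_force: [0.7, -1.0, -0.1]
grip_width: 1.007
```

```bash
python3 - <<'E'
from h import *
cap("wrist","3")
print(status.get_state()["position"])
def cup(x,y,r): return [(x,y,0,r),(x,y,.030,r),(x,y,.062,.008)]
def col(x,y,r,b): return [(x,y,0,r),(x,y,.017,r),(x,y,.041,b)]
crop("wrist","3",0,0,560,420,1.4,"c4",col(.466,.199,.032,.014)+cup(.452,.0655,.029))
E
```

```text
[0.46704066 0.20367232 0.32935289]
```

View pics/c4.png

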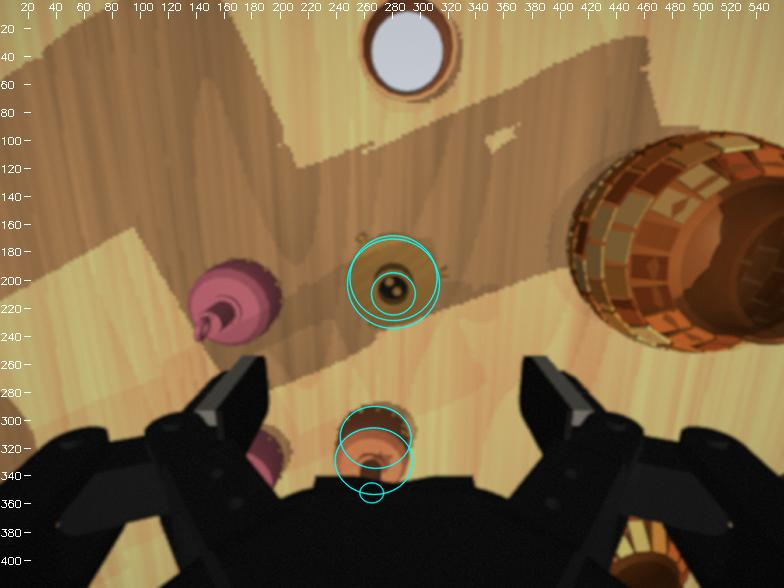

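```bash
python3 - <<'E'
from h import *
def col(x,y,r,b): return [(x,y,0,r),(x,y,.017,r),(x,y,.041,b)]
crop("wrist","3",220,100,340,190,6,"c4",col(.466,.201,.032,.014))
E
```

```text
(no output)
```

View pics/c4.png

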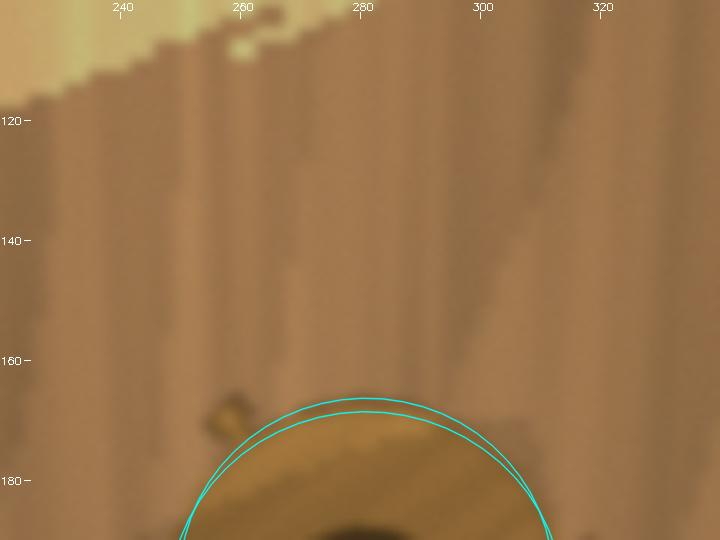

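```bash
python3 - <<'E'
from h import *
def col(x,y,r,b): return [(x,y,0,r),(x,y,.017,r),(x,y,.041,b)]
crop("wrist","3",220,150,340,250,6,"c4",col(.466,.201,.032,.014))
E
```

```text
(no output)
```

View pics/c4.png

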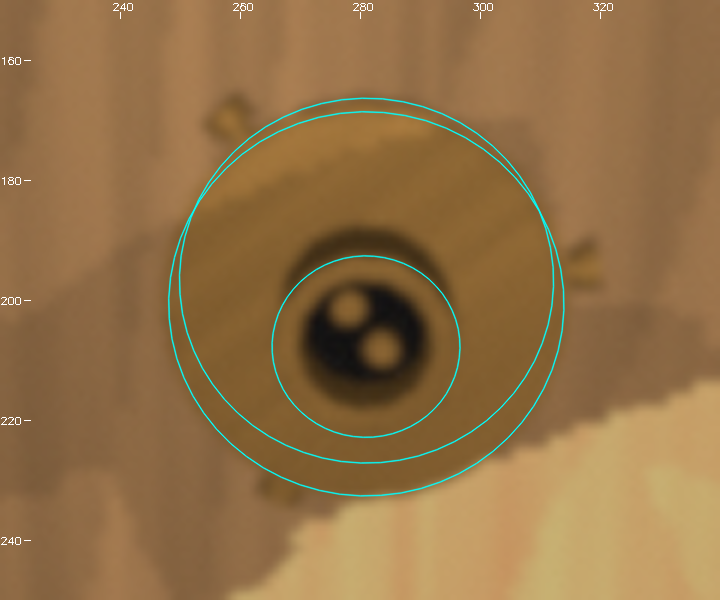

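Request:
{"op": "jog_arm", "data": {
  "increments": [
    [-0.004,-0.011,-0.2,0],
    [-0.004,-0.011,-0.4,0],
    [-0.004,-0.011,-0.5,0],
    [-0.004,-0.011,-0.548,0],
    [-0.004,-0.011,-0.548,0]
  ]
}}

```text
clock: 2.12
position: [0.4663, 0.1968, 0.1926]
eef_rot: [0.707, 0.707, -0.0, -0.0]
contact_force: [-0.4, -0.2, -0.6]
grip_width: 1.006
```

Request:
{"op": "jog_arm", "data": {
  "increments": [
    [0,0,0,0],
    [0,0,0,0],
    [0,0,0,0],
    [0,0,0,0]
  ],
  "jaw": -1,
  "squeeze": 30
}}

```text
clock: 2.62
position: [0.4662, 0.1974, 0.1935]
eef_rot: [0.707, 0.707, 0.0, 0.0]
contact_force: [-1.7, -0.6, 7.3]
grip_width: 0.314
```

```bash
python3 - <<'E'
from h import *
cap("wrist","4");cap("side","4")
s=status.get_state();print(s["position"],s["grip_width"],s["contact_force"])
crop("wrist","4",140,120,420,320,2.8,"c5")
E
```

```text
[0.46620741 0.1973687  0.19343702] 0.31644081989006784 [-1.1421091   0.3526939   6.96467107]
```

View pics/c5.png

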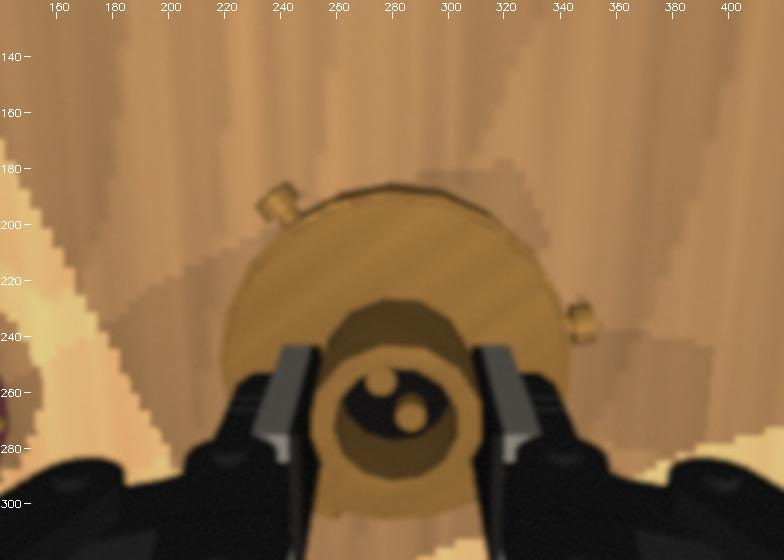

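```bash
python3 - <<'E'
from h import *
sh=(.632,.007)
S=[(*sh,.102,.018),(*sh,.096,.022),(*sh,.051,.05)]
crop("wrist","1",220,110,360,250,4.2,"c6",S)
crop("wrist","2",340,60,480,200,4.2,"c7",S)
a=cv2.imread("pics/c6.png");b=cv2.imread("pics/c7.png")
cv2.imwrite("pics/c8.png",cv2.resize(np.hstack([a,b]),None,fx=.68,fy=.68))
E
```

```text
(no output)
```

View pics/c8.png

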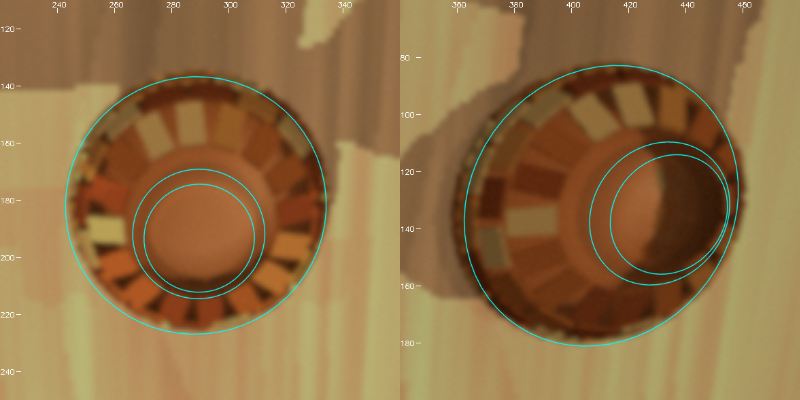

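```bash
python3 - <<'E'
from h import *
sh=(.632,.007)
S=[(*sh,.102,.018),(*sh,.096,.022),(*sh,.042,.05)]
crop("wrist","1",235,125,345,235,5.4,"c6")
crop("wrist","1",235,125,345,235,5.4,"c6b",S)
E
```

```text
(no output)
```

View pics/c6.png

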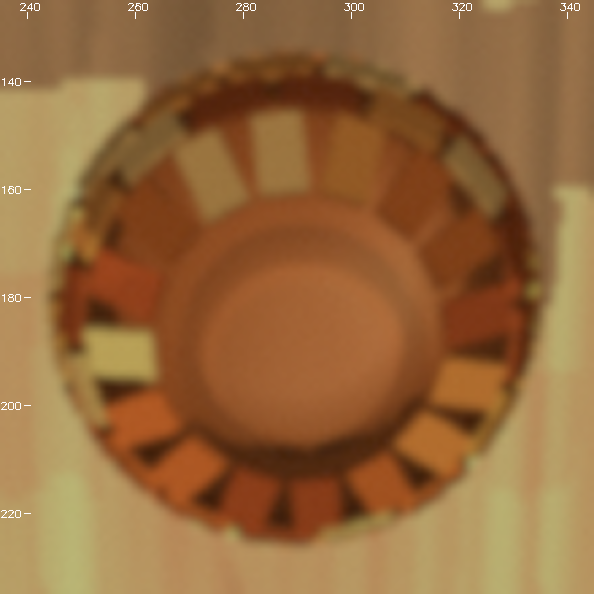

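View pics/c6b.png

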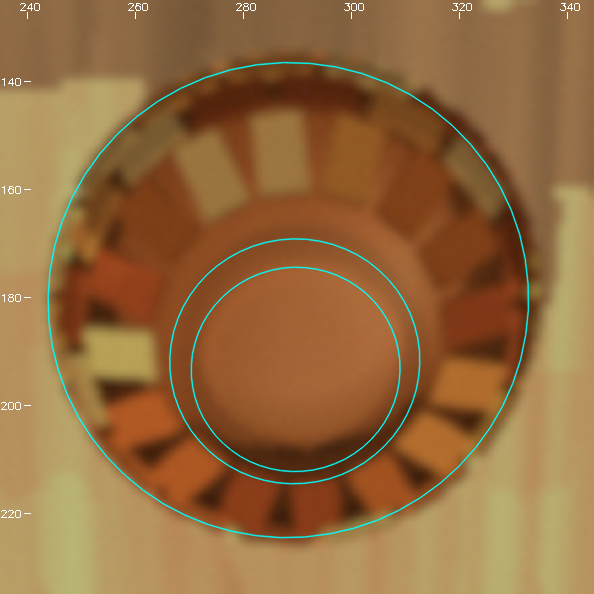

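Request:
{"op": "jog_arm", "data": {
  "increments": [
    [0,0,0.1,0],
    [0,0,0.3,0],
    [0,0,0.5,0],
    [0,0,0.68,0],
    [0,0,0.68,0]
  ]
}}

```text
clock: 3.35
position: [0.4669, 0.1977, 0.3663]
eef_rot: [0.707, 0.707, 0.003, 0.001]
contact_force: [-0.3, -0.2, -0.2]
grip_width: 0.317
```

Request:
{"op": "jog_arm", "data": {
  "increments": [
    [0.15,-0.17,0,0],
    [0.35,-0.4,0,0],
    [0.53,-0.6,0,0],
    [0.67,-0.778,0,0],
    [0.67,-0.778,0,0]
  ]
}}

```text
clock: 3.98
position: [0.6348, -0.0002, 0.3609]
eef_rot: [0.708, 0.706, -0.001, -0.0]
contact_force: [0.1, 0.6, -1.1]
grip_width: 0.315
```

```bash
python3 - <<'E'
from h import *
for n in ["wrist","side","scene"]: cap(n,"5")
s=status.get_state();print(s["position"],s["grip_width"],s["contact_force"])
p=s["position"]; x,y,z=p
z0=.0193+z-.1935-.0193
g=(x,y+.0036)
C=[(*g,z0,.032),(*g,z0+.017,.032),(*g,z0+.041,.014)]
sh=(.6335,.0065);S=[(*sh,.102,.018),(*sh,.096,.022),(*sh,.042,.05)]
crop("wrist","5",140,120,420,320,2.8,"c5",C+S)
crop("side","5",270,60,390,260,3,"c5b",C+S)
crop("scene","5",250,140,390,320,3.2,"c5c",C+S)
a=cv2.imread("pics/c5b.png");b=cv2.imread("pics/c5c.png");b=b[:600,:440]
b=cv2.copyMakeBorder(b,0,600-b.shape[0],0,0,0);cv2.imwrite("pics/c5d.png",np.hstack([a,b]))
E
```

```text
[0.63282315 0.00283628 0.36126242] 0.31152208820230964 [ 0.35803464  0.35926806 -0.40984227]
```

View pics/c5.png

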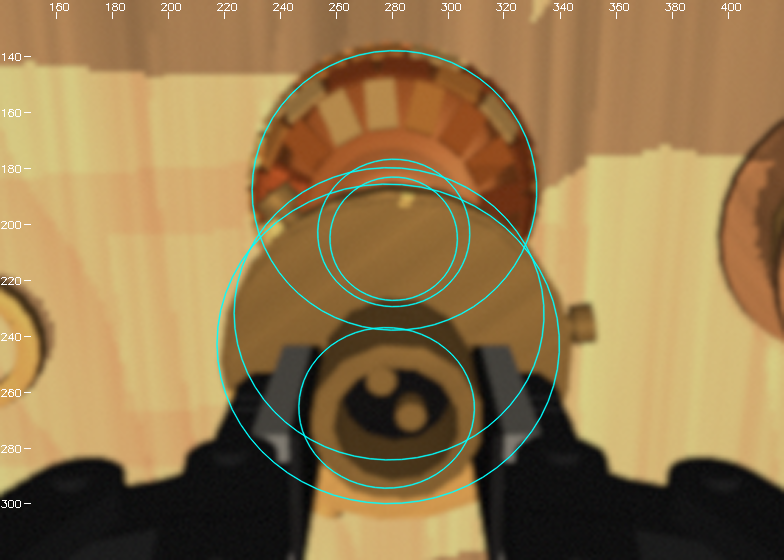

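View pics/c5d.png

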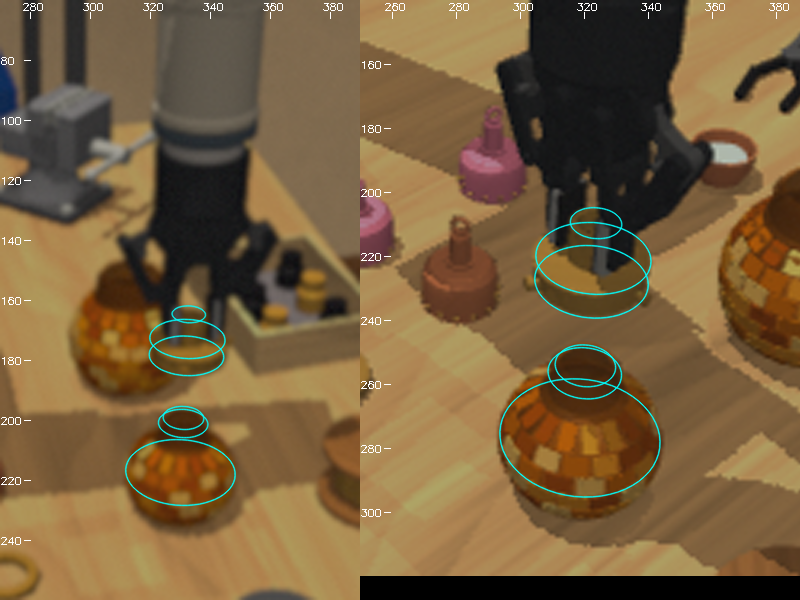

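```bash
python3 - <<'E'
from h import *
s=status.get_state();print(s["position"],s["grip_width"],s["contact_force"],s["clock"])
cap("wrist","6")
s=status.get_state();print(s["position"],s["clock"],s["eef_rot"])
x,y,z=s["position"]
z0=z-.1935
g=(x,y+.0036)
C=[(*g,z0,.032),(*g,z0+.017,.032),(*g,z0+.041,.014)]
sh=(.634,.0065);S=[(*sh,.102,.018),(*sh,.096,.022),(*sh,.042,.05)]
crop("wrist","6",140,120,420,320,2.8,"c9",C+S)
E
```

```text
[0.63282315 0.00283628 0.36126242] 0.31152208820230964 [ 0.35803464  0.35926806 -0.40984227] 4.125
[0.63254934 0.00350054 0.36160509] 4.175 [ 7.07067699e-01  7.07144859e-01 -6.73599657e-04 -9.81076998e-04]
```

View pics/c9.png

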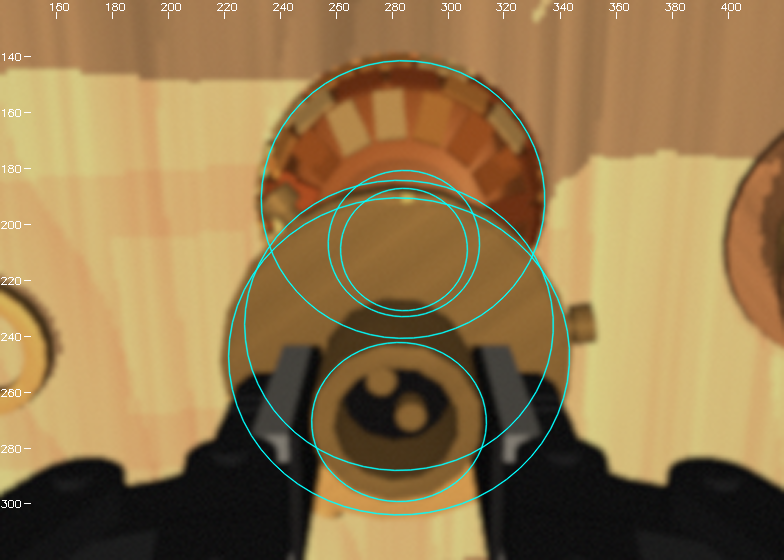

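Request:
{"op": "jog_arm", "data": {
  "increments": [
    [0.002,0,-0.08,0],
    [0.002,0,-0.17,0],
    [0.002,0,-0.25,0],
    [0.002,0,-0.28,0],
    [0.002,0,-0.28,0]
  ]
}}

```text
clock: 4.8
position: [0.6338, 0.0031, 0.292]
eef_rot: [0.707, 0.707, -0.0, -0.0]
contact_force: [-0.4, 0.4, -0.6]
grip_width: 0.315
```

Request:
{"op": "jog_arm", "data": {
  "increments": [
    [0,0,-0.012,0],
    [0,0,-0.024,0],
    [0,0,-0.034,0],
    [0,0,-0.044,0],
    [0,0,-0.044,0]
  ]
}}

```text
clock: 5.42
position: [0.634, 0.0027, 0.2816]
eef_rot: [0.707, 0.707, 0.0, 0.0]
contact_force: [1.1, -0.1, -1.2]
grip_width: 0.316
```

Request:
{"op": "jog_arm", "data": {
  "increments": [
    [0,0,-0.004,0],
    [0,0,-0.008,0],
    [0,0,-0.008,0]
  ]
}}

```text
clock: 5.8
position: [0.6342, 0.0027, 0.2815]
eef_rot: [0.707, 0.707, 0.0, 0.0]
contact_force: [-4.4, -0.5, 15.1]
grip_width: 0.317
```

```bash
python3 - <<'E'
from h import *
cap("wrist","7");cap("side","7")
s=status.get_state();print(s["position"],s["contact_force"])
crop("wrist","7",180,120,400,320,3,"c10")
crop("side","7",280,120,390,260,4,"c10b")
E
```

```text
[0.63416144 0.00272548 0.28144247] [-5.1633739  -0.25015577 14.75115917]
```

View pics/c10.png

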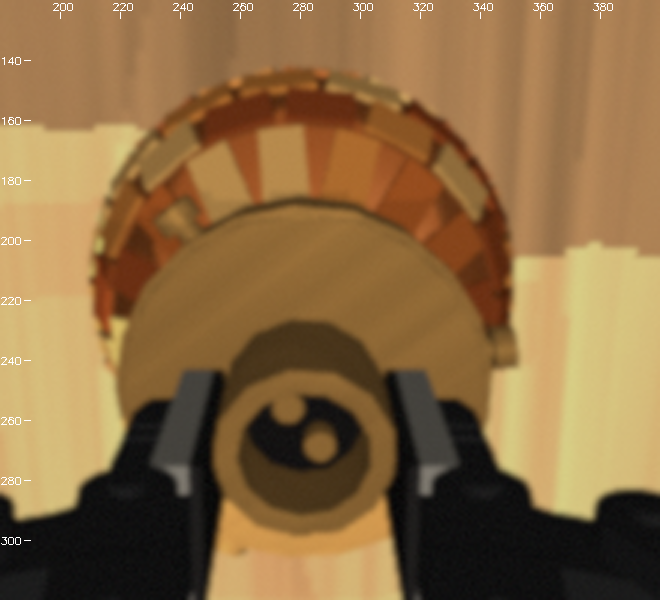

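View pics/c10b.png

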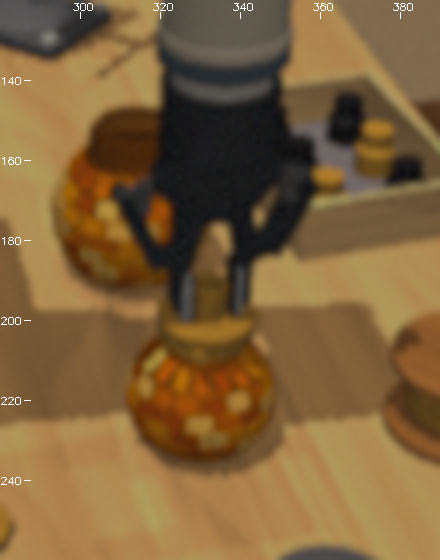

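Request:
{"op": "jog_arm", "data": {
  "increments": [
    [0,0,0.006,0],
    [0,0,0.006,0]
  ]
}}

```text
clock: 6.15
position: [0.6341, 0.0027, 0.2815]
eef_rot: [0.707, 0.707, 0.0, 0.0]
contact_force: [-1.7, -1.3, 4.1]
grip_width: 0.313
```

Request:
{"op": "jog_arm", "data": {
  "increments": [
    [0,0,0,0],
    [0,0,0,0],
    [0,0,0,0]
  ],
  "jaw": 0.2
}}

```text
clock: 6.52
position: [0.634, 0.0028, 0.281]
eef_rot: [0.707, 0.707, -0.0, -0.0]
contact_force: [0.4, -0.1, 0.1]
grip_width: 0.597
```

Request:
{"op": "jog_arm", "data": {
  "increments": [
    [0,0,0.1,0],
    [0,0,0.25,0],
    [-0.1,0.0,0.4,0],
    [-0.3,0.1,0.4,0],
    [-0.3,0.1,0.4,0]
  ]
}}

```text
clock: 7.15
position: [0.5561, 0.0286, 0.3813]
eef_rot: [0.707, 0.707, -0.001, -0.001]
contact_force: [1.1, -0.5, -0.3]
grip_width: 0.603
```

```bash
python3 - <<'E'
from h import *
for n in ["wrist","side","scene"]: cap(n,"8")
s=status.get_state();print(s["position"],s["contact_force"])
g=(.634,.0065); z0=.088
C=[(*g,z0,.032),(*g,z0+.017,.032),(*g,z0+.041,.014)]
g=(.452,.0655)
C2=[(*g,0,.029),(*g,.03,.029),(*g,.062,.008)]
crop("wrist","8",0,0,560,420,1.4,"c11",C+C2)
crop("side","8",270,170,390,260,4,"c11a",C)
crop("scene","8",260,220,380,310,4,"c11b",C)
cv2.imwrite("pics/c11c.png",cv2.resize(np.hstack([cv2.imread("pics/c11a.png"),cv2.imread("pics/c11b.png")]),None,fx=.83,fy=.83))
E
```

```text
[0.55956788 0.02769013 0.38137804] [-0.04707668 -0.02705284 -0.60539597]
```

View pics/c11.png

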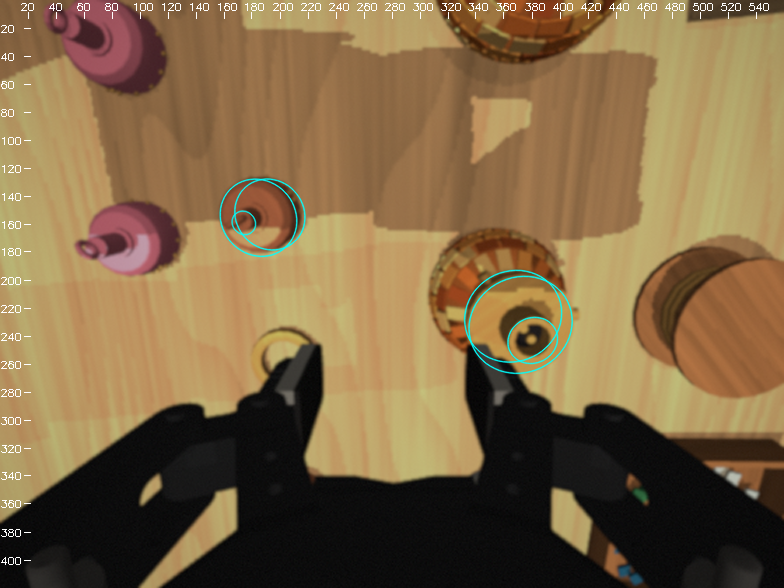

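View pics/c11c.png

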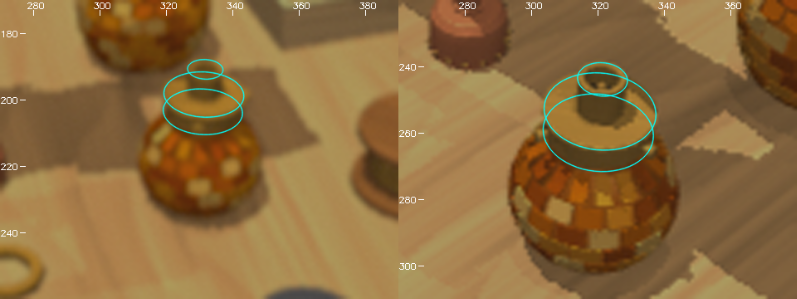

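Request:
{"op": "jog_arm", "data": {
  "increments": [
    [-0.15,0.05,-0.07,0],
    [-0.3,0.1,-0.14,0],
    [-0.428,0.151,-0.206,0],
    [-0.428,0.151,-0.206,0],
    [-0.428,0.151,-0.206,0]
  ]
}}

```text
clock: 7.92
position: [0.4536, 0.0654, 0.3301]
eef_rot: [0.707, 0.707, 0.001, 0.001]
contact_force: [-0.3, -1.1, -0.1]
grip_width: 0.599
```

```bash
python3 - <<'E'
from h import *
for n in ["wrist"]: cap(n,"9")
s=status.get_state();print(s["position"],s["contact_force"])
g=(.452,.0655)
C2=[(*g,0,.029),(*g,.036,.029),(*g,.062,.008)]
crop("wrist","9",180,110,380,290,3.3,"c12",C2)
E
```

```text
[0.45373736 0.06532919 0.3302409 ] [ 0.16396372 -0.11698068  0.28799511]
```

View pics/c12.png

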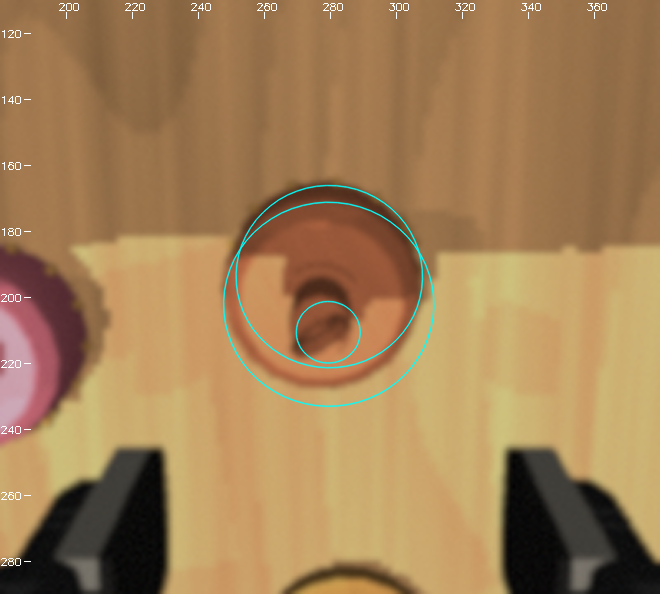

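Request:
{"op": "jog_arm", "data": {
  "increments": [
    [-0.006,0.004,-0.15,0],
    [-0.006,0.004,-0.3,0],
    [-0.006,0.004,-0.42,0],
    [-0.006,0.004,-0.476,0],
    [-0.006,0.004,-0.476,0]
  ]
}}

```text
clock: 8.6
position: [0.4511, 0.0663, 0.2103]
eef_rot: [0.707, 0.707, -0.0, -0.0]
contact_force: [0.2, 0.1, -0.1]
grip_width: 0.602
```

Request:
{"op": "jog_arm", "data": {
  "increments": [
    [0,0,0,0],
    [0,0,0,0],
    [0,0,0,0],
    [0,0,0,0]
  ],
  "jaw": -1,
  "squeeze": 30
}}

```text
clock: 9.1
position: [0.451, 0.0666, 0.2115]
eef_rot: [0.707, 0.707, 0.001, 0.001]
contact_force: [-1.2, -0.8, 8.1]
grip_width: 0.173
```

```bash
python3 - <<'E'
from h import *
for n in ["wrist"]: cap(n,"10")
s=status.get_state();print(s["position"],s["contact_force"],s["grip_width"])
x,y,z=s["position"]
g=(x,.0665)
C2=[(*g,0,.029),(*g,.026,.029),(*g,.062,.008)]
crop("wrist","10",180,170,380,330,3.5,"c13",C2)
E
```

```text
[0.45094821 0.06658352 0.21153767] [-1.16996945 -0.73509168  7.38832631] 0.1749932403211239
```

View pics/c13.png

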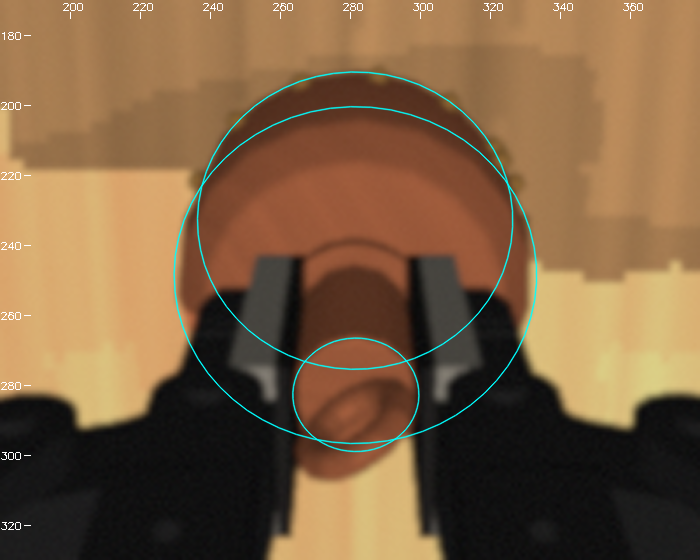

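Request:
{"op": "jog_arm", "data": {
  "increments": [
    [0,0,0.1,0],
    [0,0,0.3,0],
    [0,0,0.5,0],
    [0.1,-0.03,0.66,0],
    [0.25,-0.08,0.66,0]
  ]
}}

```text
clock: 9.78
position: [0.514, 0.0466, 0.3797]
eef_rot: [0.707, 0.707, 0.003, 0.002]
contact_force: [1.6, 0.0, -0.4]
grip_width: 0.167
```

Request:
{"op": "jog_arm", "data": {
  "increments": [
    [0.17,-0.055,0,0],
    [0.33,-0.11,0,0],
    [0.45,-0.15,0,0],
    [0.484,-0.161,0,0],
    [0.484,-0.161,0,0]
  ]
}}

```text
clock: 10.4
position: [0.6336, 0.0063, 0.3753]
eef_rot: [0.707, 0.707, -0.0, -0.0]
contact_force: [-0.3, 0.7, -2.1]
grip_width: 0.176
```

Request:
{"op": "jog_arm", "data": {
  "increments": [
    [0,0,0,0],
    [0,0,0,0]
  ]
}}

```text
clock: 10.65
position: [0.6332, 0.0066, 0.3759]
eef_rot: [0.707, 0.707, -0.0, -0.0]
contact_force: [0.1, 0.4, -0.4]
grip_width: 0.175
```

```bash
python3 - <<'E'
from h import *
for n in ["wrist","side","scene"]: cap(n,"11")
s=status.get_state();print(s["position"],s["contact_force"],s["grip_width"])
x,y,z=s["position"]
g=(x,y); z0=z-.2115
C2=[(*g,z0,.029),(*g,z0+.026,.029),(*g,z0+.062,.008)]
g=(.634,.0065); z0=.088
C=[(*g,z0,.032),(*g,z0+.017,.032),(*g,z0+.041,.014)]
crop("wrist","11",180,130,380,330,3,"c14",C2+C)
crop("side","11",270,130,390,250,3.3,"c14a",C2+C)
crop("scene","11",260,180,380,300,3.3,"c14b",C2+C)
cv2.imwrite("pics/c14c.png",np.hstack([cv2.imread("pics/c14a.png"),cv2.imread("pics/c14b.png")]))
E
```

```text
[0.63364862 0.0064732  0.37591556] [-0.64911867  0.13949914 -1.61468339] 0.17564896572365502
```

View pics/c14.png

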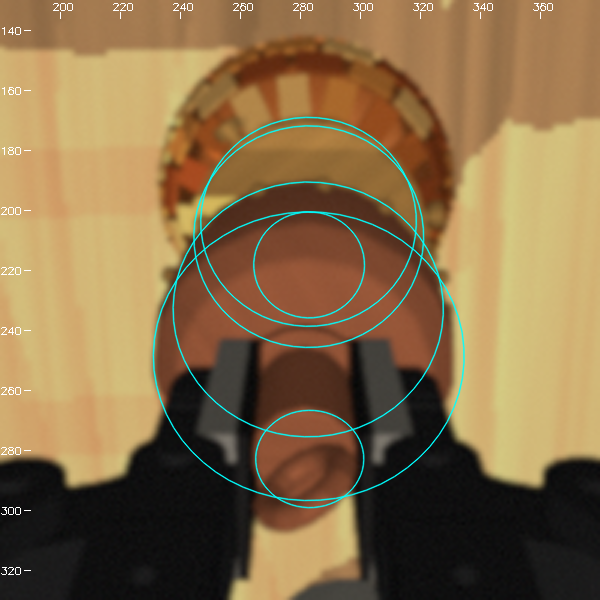

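View pics/c14c.png

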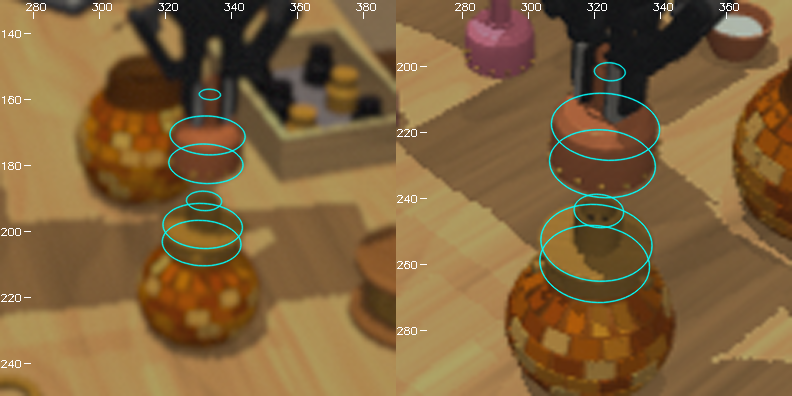

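Request:
{"op": "jog_arm", "data": {
  "increments": [
    [0.002,0,-0.06,0],
    [0.002,0,-0.13,0],
    [0.002,0,-0.19,0],
    [0.002,0,-0.216,0],
    [0.002,0,-0.216,0]
  ]
}}

```text
clock: 11.42
position: [0.6344, 0.0062, 0.3208]
eef_rot: [0.707, 0.707, -0.0, -0.0]
contact_force: [0.2, -0.9, -1.8]
grip_width: 0.171
```

Request:
{"op": "jog_arm", "data": {
  "increments": [
    [0,0,-0.008,0],
    [0,0,-0.014,0],
    [0,0,-0.02,0],
    [0,0,-0.024,0],
    [0,0,-0.026,0]
  ]
}}

```text
clock: 12.05
position: [0.6348, 0.0062, 0.3166]
eef_rot: [0.707, 0.707, 0.0, 0.0]
contact_force: [-3.3, 0.6, 11.3]
grip_width: 0.176
```

Seated at 0.3166, as predicted (0.3165). Relieve, release and retreat.

Request:
{"op": "jog_arm", "data": {
  "increments": [
    [0,0,0.004,0],
    [0,0,0.004,0]
  ]
}}

```text
clock: 12.3
position: [0.6346, 0.0063, 0.3166]
eef_rot: [0.707, 0.707, 0.0, 0.0]
contact_force: [-1.4, -0.6, 3.9]
grip_width: 0.175
```

Request:
{"op": "jog_arm", "data": {
  "increments": [
    [0,0,0,0],
    [0,0,0,0],
    [0,0,0,0]
  ],
  "jaw": 0.2
}}

```text
clock: 12.68
position: [0.6345, 0.0062, 0.316]
eef_rot: [0.707, 0.707, -0.0, -0.0]
contact_force: [-0.7, 1.0, -0.6]
grip_width: 0.6
```

Request:
{"op": "jog_arm", "data": {
  "increments": [
    [0,0,0.1,0],
    [0,0,0.25,0],
    [0,-0.0,0.4,0],
    [0.0,-0.2,0.4,0],
    [0.0,-0.4,0.4,0]
  ]
}}

```text
clock: 13.3
position: [0.6346, -0.0944, 0.4169]
eef_rot: [0.707, 0.708, 0.0, 0.001]
contact_force: [0.6, 0.4, -0.5]
grip_width: 0.598
```

```bash
python3 - <<'E'
from h import *
for n in ["wrist","side","scene"]: cap(n,"12")
s=status.get_state();print(s["position"],s["contact_force"])
g=(.634,.0065); z0=.088
C=[(*g,z0,.032),(*g,z0+.017,.032)]
C+=[(*g,.105,.029),(*g,.131,.029),(*g,.167,.008)]
crop("wrist","12",170,10,410,250,2.5,"c15",C)
crop("side","12",270,150,390,250,3.3,"c15a",C)
crop("scene","12",260,180,380,310,3.3,"c15b",C)
a=cv2.imread("pics/c15a.png");b=cv2.imread("pics/c15b.png")
a=cv2.copyMakeBorder(a,0,b.shape[0]-a.shape[0],0,0,0)
cv2.imwrite("pics/c15c.png",np.hstack([a,b]))
E
```

```text
[ 0.63431842 -0.09576715  0.4160822 ] [0.06291044 0.07606683 0.10331607]
```

View pics/c15.png

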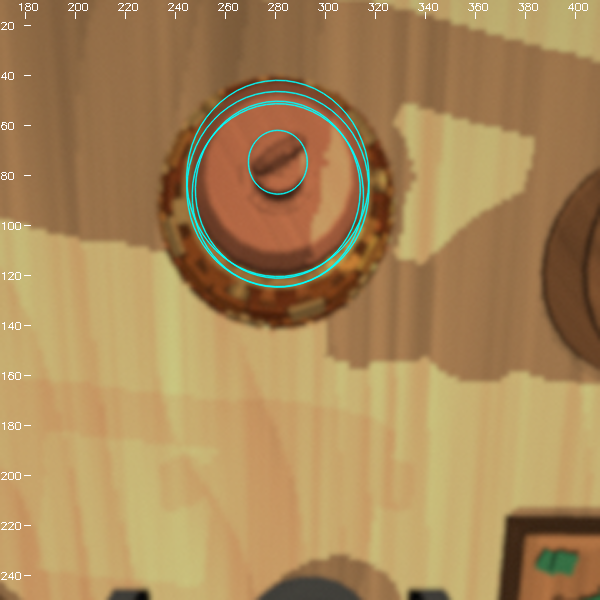

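View pics/c15c.png

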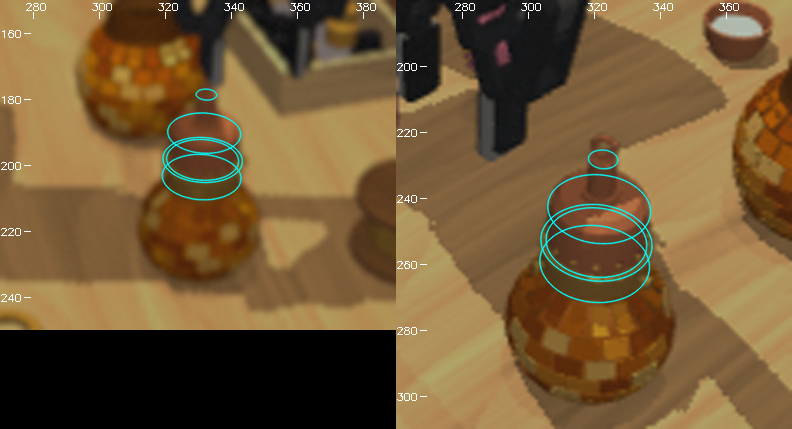

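Request:
{"op": "jog_arm", "data": {
  "increments": [
    [-0.2,-0.25,-0.1,0],
    [-0.4,-0.5,-0.2,0],
    [-0.55,-0.75,-0.3,0],
    [-0.646,-1.0,-0.346,0],
    [-0.646,-1.0,-0.346,0]
  ],
  "jaw": 1
}}

```text
clock: 14.08
position: [0.4725, -0.3443, 0.3293]
eef_rot: [0.707, 0.707, 0.0, 0.0]
contact_force: [-0.0, -0.6, 0.4]
grip_width: 1.001
```

Request:
{"op": "jog_arm", "data": {
  "increments": [
    [0,0,0,0]
  ]
}}

```text
clock: 14.2
position: [0.4713, -0.3457, 0.3284]
eef_rot: [0.708, 0.706, -0.0, -0.001]
contact_force: [1.0, 0.7, -0.4]
grip_width: 1.0
```

```bash
python3 - <<'E'
from h import *
for n in ["wrist"]: cap(n,"13")
s=status.get_state();print(s["position"],s["contact_force"])
g=(.473,-.351)
C2=[(*g,0,.046),(*g,.017,.046),(*g,.041,.025)]
g=(.455,-.222)
C2+=[(*g,0,.042),(*g,.036,.042),(*g,.062,.008)]
crop("wrist","13",150,10,420,280,2.1,"c16",C2)
E
```

```text
[ 0.4723855  -0.34435244  0.32903162] [ 0.81667423  1.52388858 -0.00333262]
```

View pics/c16.png

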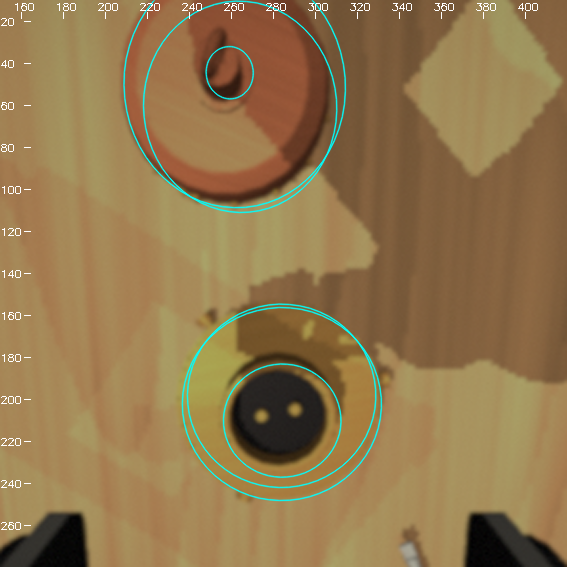

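```bash
python3 - <<'E'
from h import *
im=cv2.imread("pics/wrist13.png"); im=np.clip(255*(im/255.)**.6,0,255).astype(np.uint8); cv2.imwrite("pics/wristg13.png",im)
import shutil; shutil.copy("pics/wrist13.npz","pics/wristg13.npz")
g=(.4715,-.3475)
C2=[(*g,0,.046),(*g,.017,.046),(*g,.041,.025)]
g=(.452,-.219)
C2+=[(*g,0,.042),(*g,.062,.008)]
crop("wrist","g13",190,0,350,260,2.3,"c17a",C2)
crop("wrist","g13",190,0,350,260,2.3,"c17b")
cv2.imwrite("pics/c17.png",np.hstack([cv2.imread("pics/c17a.png"),cv2.imread("pics/c17b.png")]))
E
```

```text
(no output)
```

View pics/c17.png

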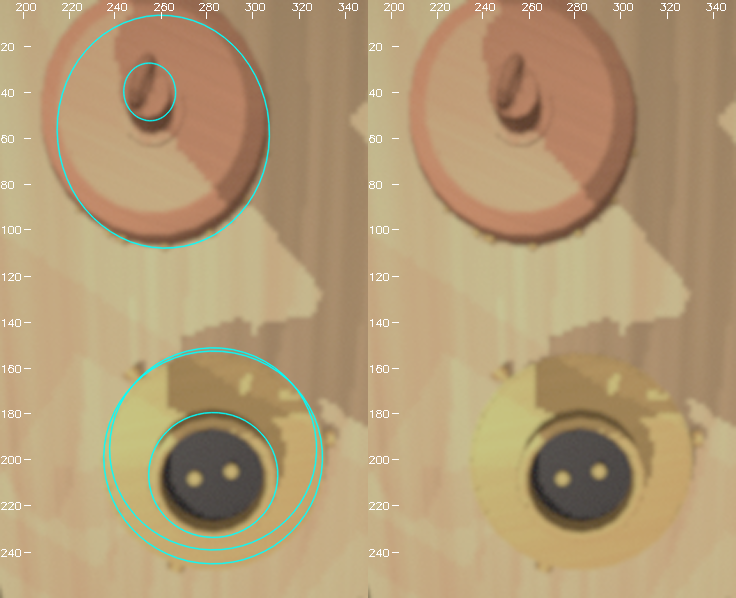

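Request:
{"op": "jog_arm", "data": {
  "increments": [
    [-0.004,-0.023,-0.2,0],
    [-0.004,-0.023,-0.4,0],
    [-0.004,-0.023,-0.5,0],
    [-0.004,-0.023,-0.56,0],
    [-0.004,-0.023,-0.56,0]
  ]
}}

```text
clock: 14.88
position: [0.4726, -0.3485, 0.1894]
eef_rot: [0.707, 0.708, 0.0, -0.001]
contact_force: [0.2, -0.5, 0.5]
grip_width: 1.0
```

Request:
{"op": "jog_arm", "data": {
  "increments": [
    [0,0,0,0],
    [0,0,0,0],
    [0,0,0,0],
    [0,0,0,0]
  ],
  "jaw": -1,
  "squeeze": 35
}}

```text
clock: 15.38
position: [0.4725, -0.3498, 0.1911]
eef_rot: [0.707, 0.707, 0.0, 0.001]
contact_force: [0.3, 1.7, 6.2]
grip_width: 0.575
```

```bash
python3 - <<'E'
from h import *
for n in ["wrist"]: cap(n,"14")
s=status.get_state();print(s["position"],s["contact_force"],s["grip_width"])
x,y,z=s["position"]
g=(x,-.3495)
C2=[(*g,0,.046),(*g,.017,.046),(*g,.041,.025)]
crop("wrist","14",150,120,410,330,2.8,"c18",C2)
E
```

```text
[ 0.47245236 -0.34974086  0.19115019] [-0.65017183  2.28183513  5.90084753] 0.5731746944239243
```

View pics/c18.png

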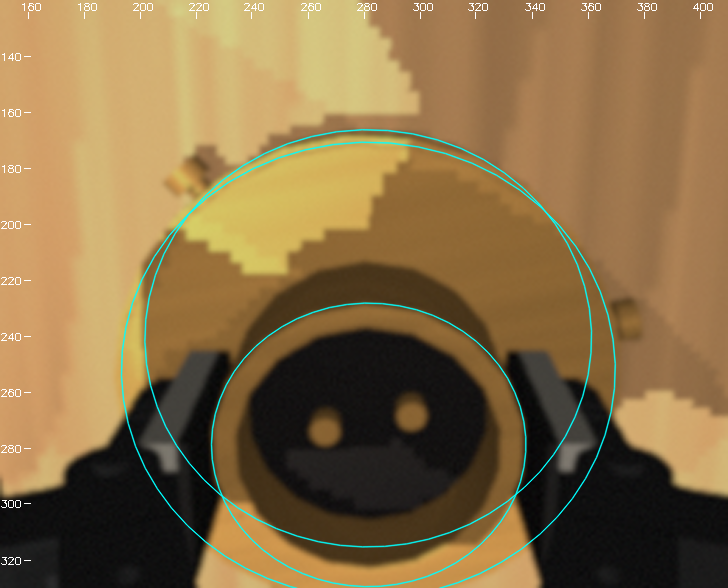

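Request:
{"op": "jog_arm", "data": {
  "increments": [
    [0,0,0.1,0],
    [0,0,0.3,0],
    [0,0,0.5,0],
    [0,0.15,0.72,0],
    [0,0.35,0.72,0]
  ]
}}

```text
clock: 16.05
position: [0.4729, -0.2625, 0.3743]
eef_rot: [0.708, 0.706, 0.001, 0.004]
contact_force: [1.1, 0.2, -4.1]
grip_width: 0.569
```

Request:
{"op": "jog_arm", "data": {
  "increments": [
    [0,0.2,0,0],
    [0,0.4,0,0],
    [0,0.6,0,0],
    [0,0.8,0,0],
    [0,1,0,0]
  ]
}}

```text
clock: 16.68
position: [0.4715, -0.0105, 0.3702]
eef_rot: [0.707, 0.707, 0.0, 0.0]
contact_force: [1.0, 0.1, -3.6]
grip_width: 0.574
```

Request:
{"op": "jog_arm", "data": {
  "increments": [
    [0.05,0.2,0,0],
    [0.1,0.35,0,0],
    [0.2,0.5,0,0],
    [0.3,0.53,0,0],
    [0.3,0.53,0,0]
  ]
}}

```text
clock: 17.3
position: [0.548, 0.1213, 0.37]
eef_rot: [0.707, 0.707, 0.001, 0.0]
contact_force: [-0.3, -0.1, -2.4]
grip_width: 0.569
```

Request:
{"op": "jog_arm", "data": {
  "increments": [
    [0,0,0,0],
    [0,0,0,0]
  ]
}}

```text
clock: 17.55
position: [0.5463, 0.1199, 0.3697]
eef_rot: [0.707, 0.707, -0.0, -0.0]
contact_force: [-0.4, -0.9, -3.3]
grip_width: 0.574
```

```bash
python3 - <<'E'
from h import *
for n in ["wrist","side","scene"]: cap(n,"15")
s=status.get_state();print(s["position"],s["contact_force"],s["grip_width"])
g=(.637,.226)
S=[(*g,.126,.031),(*g,.119,.036),(*g,.052,.062)]
crop("wrist","15",0,0,560,420,1.4,"c19",S)
crop("side","15",250,90,380,210,3.3,"c19a",S)
crop("scene","15",330,160,440,280,3.3,"c19b",S)
cv2.imwrite("pics/c19c.png",np.hstack([cv2.imread("pics/c19a.png"),cv2.imread("pics/c19b.png")]))
E
```

```text
[0.54662946 0.12010745 0.36984171] [ 0.05807356  0.16816363 -2.19814458] 0.5742716673401828
```

View pics/c19.png

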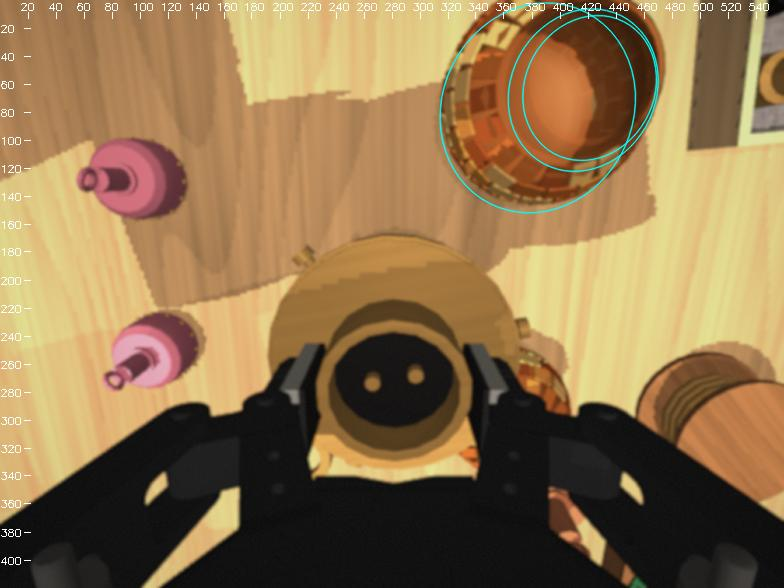

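View pics/c19c.png

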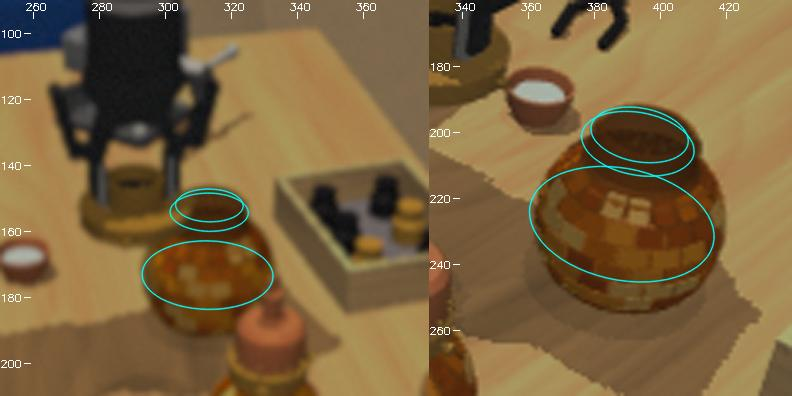

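Request:
{"op": "jog_arm", "data": {
  "increments": [
    [0.12,0.02,0,0],
    [0.24,0.04,0,0],
    [0.36,0.04,0,0],
    [0.36,0.04,0,0],
    [0.36,0.04,0,0]
  ]
}}

```text
clock: 18.32
position: [0.6363, 0.1303, 0.3693]
eef_rot: [0.707, 0.707, -0.001, -0.0]
contact_force: [-0.1, 0.2, -2.7]
grip_width: 0.572
```

```bash
python3 - <<'E'
from h import *
for n in ["wrist","side","scene"]: cap(n,"16")
s=status.get_state();print(s["position"],s["contact_force"],s["grip_width"])
g=(.640,.231)
S=[(*g,.126,.031),(*g,.119,.036),(*g,.055,.062)]
crop("wrist","16",200,0,380,200,3,"c19",S)
crop("side","16",250,90,380,210,3.3,"c19a",S)
crop("scene","16",330,160,440,280,3.3,"c19b",S)
cv2.imwrite("pics/c19c.png",np.hstack([cv2.imread("pics/c19a.png"),cv2.imread("pics/c19b.png")]))
E
```

```text
[0.63622767 0.13039633 0.36973297] [-0.59804887  1.31688664 -2.39315138] 0.5692190383685285
```

View pics/c19.png

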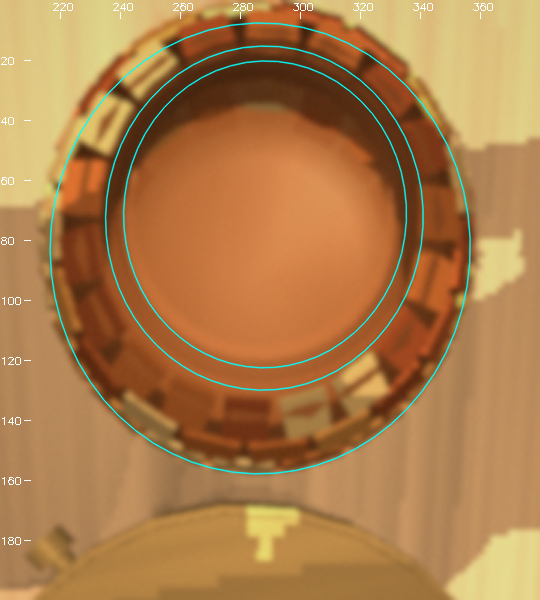

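View pics/c19c.png

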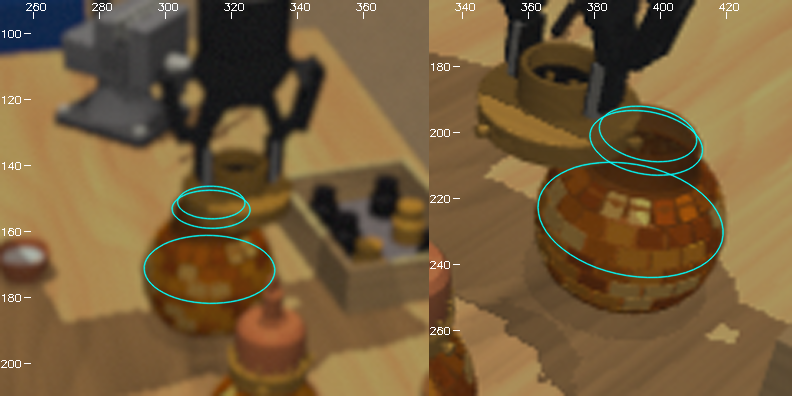

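```bash
python3 - <<'E'
from h import *
im=cv2.imread("pics/wrist16.png"); im=np.clip(255*(im/255.)**.6,0,255).astype(np.uint8); cv2.imwrite("pics/wristg16.png",im)
import shutil; shutil.copy("pics/wrist16.npz","pics/wristg16.npz")
crop("wrist","g16",205,0,365,160,3.7,"c20")
g=(.639,.232)
S=[(*g,.126,.031),(*g,.119,.036),(*g,.102,.036)]
crop("wrist","g16",205,0,365,160,3.7,"c20b",S)
E
```

```text
(no output)
```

View pics/c20.png

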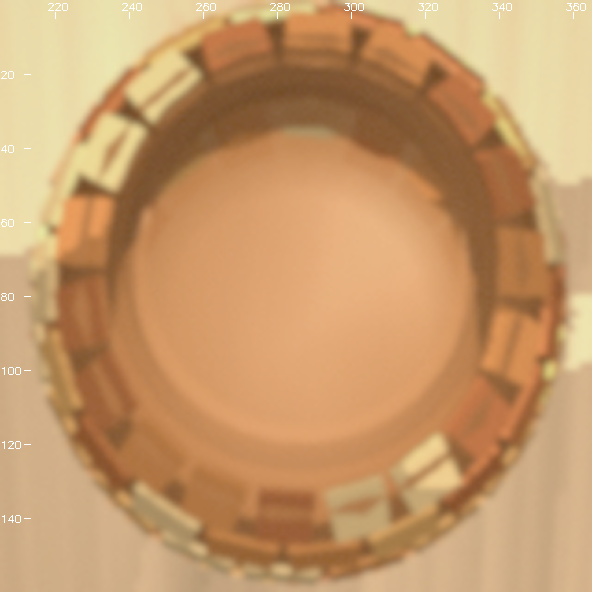

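View pics/c20b.png

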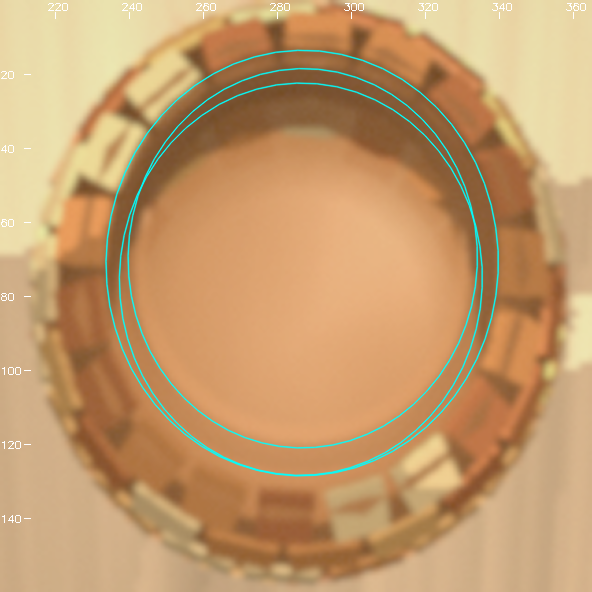

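```bash
python3 - <<'E'
from h import *
def bbox(c,g,zc,r):
    v=np.random.default_rng(0).normal(size=(20000,3)); v/=np.linalg.norm(v,axis=1)[:,None]
    P=np.array([*g,zc])+r*v; P=P[P[:,2]>0]
    q=P@c["R"].T+c["t"]; u=c["fx"]*q[:,0]/q[:,2]+c["cx"]; w=c["fy"]*q[:,1]/q[:,2]+c["cy"]
    return np.round([u.min(),u.max(),w.min(),w.max(),(u.min()+u.max())/2,(w.min()+w.max())/2],1)
for zc in (.045,.051,.057): print(bbox(cam("wrist","16"),(.6385,.232),zc,.062))
for zc in (.045,.051,.057): print("sc",bbox(cam("scene","16"),(.6385,.232),zc,.062),"side",bbox(cam("side","16"),(.6385,.232),zc,.062))
# image edges by color segmentation around
E
```

```text
[215.3 353.9   5.6 155.7 284.6  80.7]
[213.8 355.5   2.6 156.3 284.6  79.5]
[212.2 357.2  -0.5 156.9 284.7  78.2]
sc [361.6 417.9 201.  255.3 389.8 228.1] side [292.7 332.1 153.6 192.8 312.4 173.2]
sc [361.9 418.5 198.8 253.4 390.2 226.1] side [292.7 332.2 151.9 191.4 312.4 171.7]
sc [362.2 419.1 196.7 251.4 390.7 224.1] side [292.7 332.3 150.2 189.9 312.5 170. ]
```

Request:
{"op": "jog_arm", "data": {
  "increments": [
    [0.004,0.15,0,0],
    [0.008,0.3,0,0],
    [0.008,0.407,0,0],
    [0.008,0.407,0,0],
    [0.008,0.407,-0.05,0]
  ]
}}

```text
clock: 19.1
position: [0.6391, 0.2321, 0.3577]
eef_rot: [0.707, 0.707, 0.001, 0.001]
contact_force: [-0.0, -0.1, -2.1]
grip_width: 0.571
```

Request:
{"op": "jog_arm", "data": {
  "increments": [
    [0,0,-0.06,0],
    [0,0,-0.12,0],
    [0,0,-0.16,0],
    [0,0,-0.18,0],
    [0,0,-0.18,0]
  ]
}}

```text
clock: 19.73
position: [0.639, 0.2322, 0.3118]
eef_rot: [0.707, 0.707, -0.0, -0.0]
contact_force: [0.1, 0.7, -3.1]
grip_width: 0.572
```

```bash
python3 - <<'E'
from h import *
for n in ["wrist","side","scene"]: cap(n,"17")
s=status.get_state();print(s["position"],s["contact_force"],s["grip_width"])
crop("wrist","17",160,60,410,330,2.2,"c21")
crop("side","17",250,90,380,210,3.3,"c19a")
crop("scene","17",330,150,440,270,3.3,"c19b")
cv2.imwrite("pics/c21c.png",np.hstack([cv2.imread("pics/c19a.png"),cv2.imread("pics/c19b.png")]))
E
```

```text
[0.6392224  0.23235518 0.3127487 ] [ 0.25624729  0.75581725 -2.87208676] 0.5693957089189332
```

View pics/c21.png

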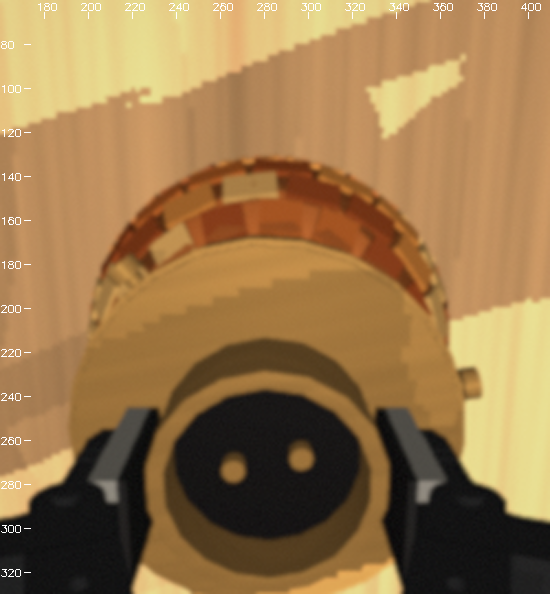

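View pics/c21c.png

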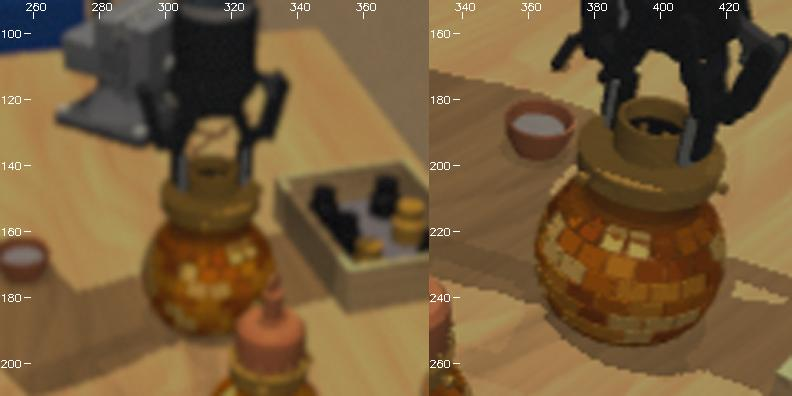

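```bash
python3 - <<'E'
from h import *
g=(.6392,.2323);z0=.3127-.1911
C=[(*g,z0,.046),(*g,z0+.017,.046),(*g,z0+.041,.025)]
crop("side","17",270,110,350,210,5,"c19a",C)
crop("scene","17",350,170,430,270,5,"c19b",C)
cv2.imwrite("pics/c21c.png",np.hstack([cv2.imread("pics/c19a.png"),cv2.imread("pics/c19b.png")]))
def seg(n,tag,x0,y0,x1,y1):
    im=cv2.imread(f"pics/{n}{tag}.png"); h=cv2.cvtColor(im,cv2.COLOR_BGR2HSV)[y0:y1,x0:x1]
    return h
# silhouette centre of globe from three images: horizontal extents
from numpy import *
def bbox(c,g,zc,r):
    v=random.default_rng(0).normal(size=(20000,3)); v/=linalg.norm(v,axis=1)[:,None]
    P=array([*g,zc])+r*v; P=P[(P[:,2]>0)&(P[:,2]<.102)]
    q=P@c["R"].T+c["t"]; u=c["fx"]*q[:,0]/q[:,2]+c["cx"]; w=c["fy"]*q[:,1]/q[:,2]+c["cy"]
    return [u.min(),u.max(),w.min(),w.max()]
for n in ["scene","side"]: print(n,round(bbox(cam(n,"17"),(.639,.232),.051,.062),1) if 0 else array(bbox(cam(n,"17"),(.639,.232),.051,.062)).round(1))
E
```

```text
scene [362.1 418.7 198.9 253.5]
side [292.8 332.3 152.  191.4]
```

View pics/c21c.png

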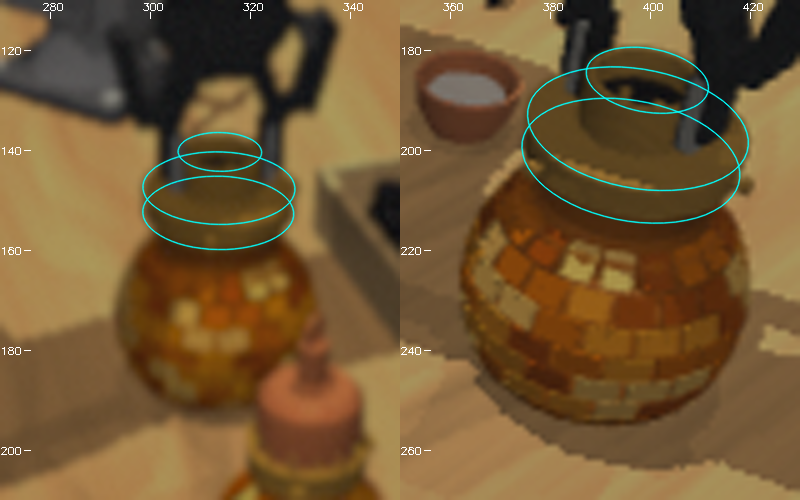

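Request:
{"op": "jog_arm", "data": {
  "increments": [
    [0.003,-0.002,-0.01,0],
    [0.003,-0.002,-0.018,0],
    [0.003,-0.002,-0.026,0],
    [0.003,-0.002,-0.032,0],
    [0.003,-0.002,-0.032,0]
  ]
}}

```text
clock: 20.5
position: [0.6397, 0.2318, 0.304]
eef_rot: [0.707, 0.707, -0.0, -0.0]
contact_force: [-0.3, -0.4, -2.5]
grip_width: 0.57
```

Request:
{"op": "jog_arm", "data": {
  "increments": [
    [0,0,-0.005,0],
    [0,0,-0.01,0],
    [0,0,-0.01,0]
  ]
}}

```text
clock: 20.88
position: [0.6399, 0.2318, 0.3032]
eef_rot: [0.707, 0.707, 0.0, 0.0]
contact_force: [-4.3, -1.2, 8.3]
grip_width: 0.572
```

```bash
python3 - <<'E'
from h import *
for n in ["wrist"]: cap(n,"18")
s=status.get_state();print(s["position"],s["contact_force"],s["grip_width"])
im=cv2.imread("pics/wrist18.png"); im=np.clip(255*(im/255.)**.6,0,255).astype(np.uint8); cv2.imwrite("pics/wristg18.png",im)
import shutil; shutil.copy("pics/wrist18.npz","pics/wristg18.npz")
crop("wrist","g18",160,110,410,330,2.7,"c22")
from numpy import *
def bbox(c,g,zc,r):
    v=random.default_rng(0).normal(size=(20000,3)); v/=linalg.norm(v,axis=1)[:,None]
    P=array([*g,zc])+r*v; P=P[(P[:,2]>0)&(P[:,2]<.102)]
    q=P@c["R"].T+c["t"]; u=c["fx"]*q[:,0]/q[:,2]+c["cx"]; w=c["fy"]*q[:,1]/q[:,2]+c["cy"]
    return array([u.min(),u.max(),w.min(),w.max()]).round(1)
print(bbox(cam("wrist","18"),(.6399,.2318),.051,.062))
E
```

```text
[0.63986982 0.23184131 0.3032314 ] [-4.31635957 -1.06087116  8.35564395] 0.5732591199909964
[198.2 364.2 133.7 299.6]
```

View pics/c22.png

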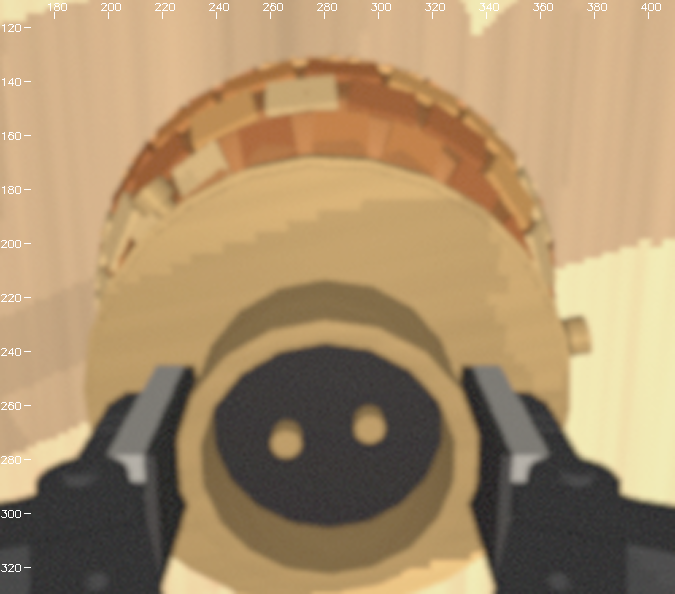

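Request:
{"op": "jog_arm", "data": {
  "increments": [
    [0,0,0.006,0],
    [0,0,0.006,0]
  ]
}}

```text
clock: 21.18
position: [0.6398, 0.2318, 0.3033]
eef_rot: [0.707, 0.707, 0.0, 0.0]
contact_force: [-1.0, -0.3, 0.9]
grip_width: 0.572
```

Request:
{"op": "jog_arm", "data": {
  "increments": [
    [0,0,0,0],
    [0,0,0,0],
    [0,0,0,0]
  ],
  "jaw": 0.8
}}

```text
clock: 21.55
position: [0.6398, 0.2318, 0.3032]
eef_rot: [0.707, 0.707, 0.0, 0.0]
contact_force: [-0.3, 0.4, 0.0]
grip_width: 0.898
```

Request:
{"op": "jog_arm", "data": {
  "increments": [
    [0,0,0.1,0],
    [0,0,0.25,0],
    [0,0,0.4,0],
    [-0.15,-0.15,0.4,0],
    [-0.35,-0.3,0.4,0]
  ]
}}

```text
clock: 22.18
position: [0.5518, 0.1561, 0.4036]
eef_rot: [0.707, 0.707, 0.001, 0.001]
contact_force: [0.1, -0.6, 0.4]
grip_width: 0.898
```

```bash
python3 - <<'E'
from h import *
for n in ["wrist","side","scene"]: cap(n,"19")
s=status.get_state();print(s["position"],s["contact_force"],s["grip_width"])
g=(.64,.2315);z0=.112
C=[(*g,z0,.046),(*g,z0+.017,.046),(*g,z0+.041,.025)]
crop("side","19",270,110,350,210,5,"c19a",C)
crop("scene","19",350,170,430,270,5,"c19b",C)
crop("wrist","19",280,0,560,200,2.8,"c23",C)
cv2.imwrite("pics/c23c.png",np.hstack([cv2.imread("pics/c19a.png"),cv2.imread("pics/c19b.png")]))
E
```

```text
[0.55003643 0.15528095 0.40316471] [-0.16051086 -0.58313639  1.22385619] 0.8997804915593384
```

View pics/c23.png

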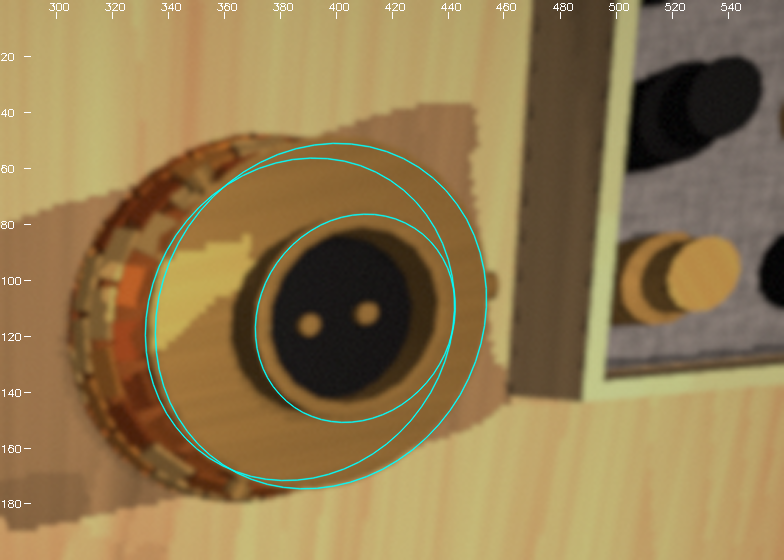

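View pics/c23c.png

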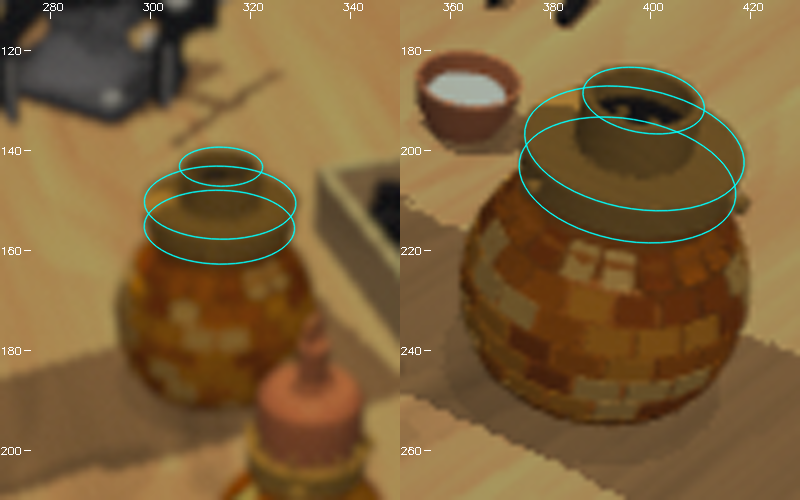

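Request:
{"op": "jog_arm", "data": {
  "increments": [
    [-0.1,-0.2,0,0],
    [-0.25,-0.4,0,0],
    [-0.401,-0.6,0,0],
    [-0.401,-0.8,0,0],
    [-0.401,-1,0,0]
  ],
  "jaw": 0.2
}}

```text
clock: 22.95
position: [0.4527, -0.0947, 0.404]
eef_rot: [0.707, 0.707, 0.001, 0.001]
contact_force: [0.8, -0.2, 0.6]
grip_width: 0.599
```

Request:
{"op": "jog_arm", "data": {
  "increments": [
    [0,-0.2,-0.1,0],
    [0,-0.4,-0.2,0],
    [0,-0.499,-0.254,0],
    [0,-0.499,-0.254,0],
    [0,-0.499,-0.254,0]
  ]
}}

```text
clock: 23.58
position: [0.4527, -0.2176, 0.3401]
eef_rot: [0.707, 0.707, 0.0, 0.0]
contact_force: [-0.8, 0.3, -0.8]
grip_width: 0.599
```

```bash
python3 - <<'E'
from h import *
for n in ["wrist"]: cap(n,"20")
s=status.get_state();print(s["position"],s["contact_force"])
im=cv2.imread("pics/wrist20.png"); im=np.clip(255*(im/255.)**.6,0,255).astype(np.uint8); cv2.imwrite("pics/wristg20.png",im)
import shutil; shutil.copy("pics/wrist20.npz","pics/wristg20.npz")
g=(.452,-.218)
C2=[(*g,0,.042),(*g,.036,.042),(*g,.062,.008)]
crop("wrist","g20",180,90,380,290,2.9,"c24",C2)
E
```

```text
[ 0.4526372  -0.2173405   0.34025067] [-0.14853682  0.26255093 -0.17299516]
```

View pics/c24.png

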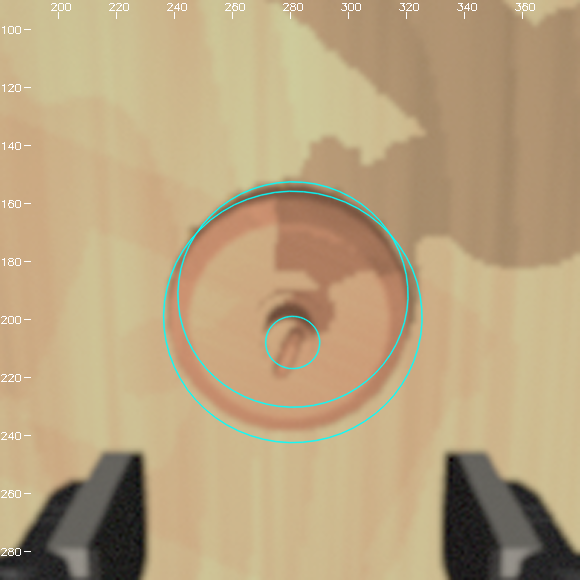

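Request:
{"op": "jog_arm", "data": {
  "increments": [
    [-0.003,-0.004,-0.2,0],
    [-0.003,-0.004,-0.35,0],
    [-0.003,-0.004,-0.46,0],
    [-0.003,-0.004,-0.516,0],
    [-0.003,-0.004,-0.516,0]
  ]
}}

```text
clock: 24.25
position: [0.4515, -0.2184, 0.2106]
eef_rot: [0.707, 0.707, -0.0, -0.0]
contact_force: [0.1, 0.9, 0.6]
grip_width: 0.602
```

Request:
{"op": "jog_arm", "data": {
  "increments": [
    [0,0,0,0],
    [0,0,0,0],
    [0,0,0,0],
    [0,0,0,0]
  ],
  "jaw": -1,
  "squeeze": 35
}}

```text
clock: 24.75
position: [0.4517, -0.2192, 0.2118]
eef_rot: [0.707, 0.707, 0.0, 0.001]
contact_force: [-0.0, 1.4, 5.9]
grip_width: 0.173
```

```bash
python3 - <<'E'
from h import *
for n in ["wrist"]: cap(n,"21")
s=status.get_state();print(s["position"],s["contact_force"],s["grip_width"])
x,y,z=s["position"]
g=(x,-.219)
C2=[(*g,0,.042),(*g,.026,.042),(*g,.062,.008)]
crop("wrist","21",170,150,390,330,3.3,"c25",C2)
E
```

```text
[ 0.451706   -0.219169    0.21182662] [-0.04245077  2.47369525  6.86136332] 0.16999334196432747
```

View pics/c25.png

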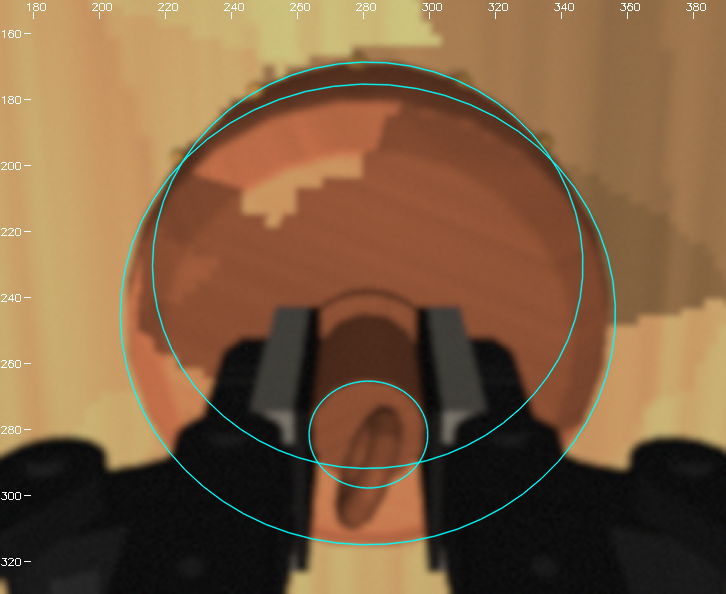

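Request:
{"op": "jog_arm", "data": {
  "increments": [
    [0,0,0.1,0],
    [0,0,0.3,0],
    [0,0,0.52,0],
    [0,0.1,0.8,0],
    [0,0.3,0.8,0]
  ]
}}

```text
clock: 25.42
position: [0.4522, -0.1447, 0.4154]
eef_rot: [0.708, 0.706, 0.002, 0.004]
contact_force: [0.9, 0.0, -2.8]
grip_width: 0.172
```

Request:
{"op": "jog_arm", "data": {
  "increments": [
    [0,0.2,0,0],
    [0,0.4,0,0],
    [0,0.6,0,0],
    [0,0.8,0,0],
    [0,1,0,0]
  ]
}}

```text
clock: 26.05
position: [0.4507, 0.1075, 0.4112]
eef_rot: [0.707, 0.707, 0.0, 0.0]
contact_force: [1.6, -0.0, -2.4]
grip_width: 0.171
```

Request:
{"op": "jog_arm", "data": {
  "increments": [
    [0.15,0.15,0,0],
    [0.35,0.3,0,0],
    [0.55,0.42,0,0],
    [0.7,0.502,0,0],
    [0.754,0.502,0,0]
  ]
}}

```text
clock: 26.68
position: [0.6411, 0.2327, 0.4102]
eef_rot: [0.707, 0.707, 0.0, -0.0]
contact_force: [0.6, -0.6, -2.7]
grip_width: 0.172
```

Request:
{"op": "jog_arm", "data": {
  "increments": [
    [0,0,0,0],
    [0,0,0,0],
    [0,0,0,0]
  ]
}}

```text
clock: 27.05
position: [0.6389, 0.231, 0.4111]
eef_rot: [0.707, 0.707, -0.0, -0.0]
contact_force: [-0.0, 0.2, -1.8]
grip_width: 0.176
```

```bash
python3 - <<'E'
from h import *
for n in ["wrist","side","scene"]: cap(n,"22")
s=status.get_state();print(s["position"],s["contact_force"],s["grip_width"])
x,y,z=s["position"]
g=(x,y); z0=z-.2118
C2=[(*g,z0,.042),(*g,z0+.026,.042),(*g,z0+.062,.008)]
g=(.64,.2315);z0=.112
C=[(*g,z0,.046),(*g,z0+.017,.046),(*g,z0+.041,.025)]
crop("wrist","22",160,110,410,330,2.7,"c26",C2+C)
crop("side","22",270,80,350,200,4.5,"c26a",C2+C)
crop("scene","22",350,130,430,250,4.5,"c26b",C2+C)
cv2.imwrite("pics/c26c.png",np.hstack([cv2.imread("pics/c26a.png"),cv2.imread("pics/c26b.png")]))
E
```

```text
[0.63932825 0.2312523  0.41110421] [-0.20855404  0.18724634 -2.44617468] 0.17053810001589453
```

View pics/c26.png

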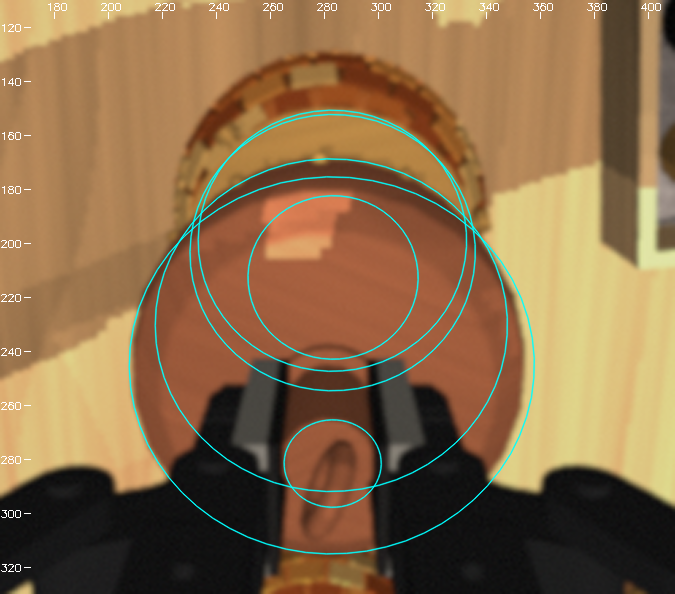

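View pics/c26c.png

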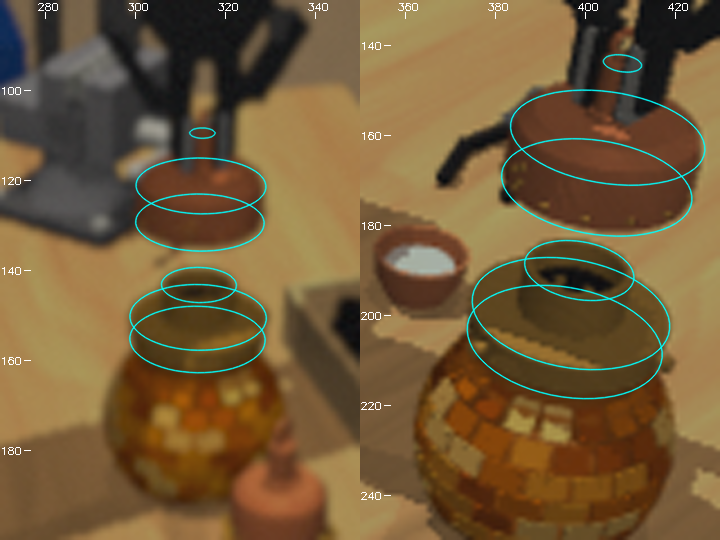

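Request:
{"op": "jog_arm", "data": {
  "increments": [
    [0.002,0,-0.06,0],
    [0.002,0,-0.13,0],
    [0.002,0,-0.2,0],
    [0.002,0,-0.25,0],
    [0.002,0,-0.26,0]
  ]
}}

```text
clock: 27.82
position: [0.64, 0.2314, 0.344]
eef_rot: [0.707, 0.707, -0.001, -0.0]
contact_force: [0.7, -0.2, -3.1]
grip_width: 0.174
```

Request:
{"op": "jog_arm", "data": {
  "increments": [
    [0,0,-0.008,0],
    [0,0,-0.014,0],
    [0,0,-0.019,0],
    [0,0,-0.023,0],
    [0,0,-0.026,0]
  ]
}}

```text
clock: 28.45
position: [0.6405, 0.2316, 0.3408]
eef_rot: [0.707, 0.707, 0.001, 0.0]
contact_force: [-3.2, -1.5, 12.1]
grip_width: 0.171
```

Seated at 0.3408, as predicted. Release and retreat.

Request:
{"op": "jog_arm", "data": {
  "increments": [
    [0,0,0.004,0],
    [0,0,0.005,0]
  ]
}}

```text
clock: 28.7
position: [0.6405, 0.2316, 0.3409]
eef_rot: [0.707, 0.707, 0.0, 0.0]
contact_force: [-0.1, 0.1, 1.1]
grip_width: 0.173
```

Request:
{"op": "jog_arm", "data": {
  "increments": [
    [0,0,0,0],
    [0,0,0,0],
    [0,0,0,0]
  ],
  "jaw": 0.2
}}

```text
clock: 29.08
position: [0.6402, 0.2315, 0.3403]
eef_rot: [0.707, 0.707, -0.0, -0.0]
contact_force: [0.2, -0.6, 0.2]
grip_width: 0.599
```

Request:
{"op": "jog_arm", "data": {
  "increments": [
    [0,0,0.1,0],
    [0,0,0.25,0],
    [0,0,0.4,0],
    [-0.1,-0.2,0.4,0],
    [-0.2,-0.45,0.4,0]
  ]
}}

```text
clock: 29.7
position: [0.5914, 0.123, 0.4408]
eef_rot: [0.706, 0.708, 0.0, 0.0]
contact_force: [0.1, -0.8, 0.4]
grip_width: 0.598
```

Request:
{"op": "jog_arm", "data": {
  "increments": [
    [0,0,0,0],
    [0,0,0,0],
    [0,0,0,0]
  ]
}}

```text
clock: 30.08
position: [0.5925, 0.1243, 0.4404]
eef_rot: [0.707, 0.707, 0.0, -0.0]
contact_force: [0.5, 0.4, 0.1]
grip_width: 0.6
```

```bash
python3 - <<'E'
from h import *
for n in ["wrist","side","scene"]: cap(n,"23")
s=status.get_state();print(s["position"],s["contact_force"],s["grip_width"])
g=(.64,.2315)
C=[(*g,.112,.046),(*g,.129,.046),(*g,.155,.042),(*g,.191,.008)]
g=(.634,.0065)
D=[(*g,.088,.032),(*g,.105,.032),(*g,.131,.029),(*g,.167,.008)]
crop("wrist","23",0,0,560,420,1.4,"c27")
crop("side","23",260,110,360,250,4,"c27a",C+D)
crop("scene","23",280,160,440,310,2.4,"c27b",C+D)
a=cv2.imread("pics/c27a.png");b=cv2.imread("pics/c27b.png")
b=cv2.copyMakeBorder(b,0,a.shape[0]-b.shape[0],0,0,0)
cv2.imwrite("pics/c27c.png",np.hstack([a,b]))
E
```

```text
[0.59232588 0.12431584 0.44016294] [0.0714744  0.16937448 0.35215909] 0.6001990905534289
```

View pics/c27.png

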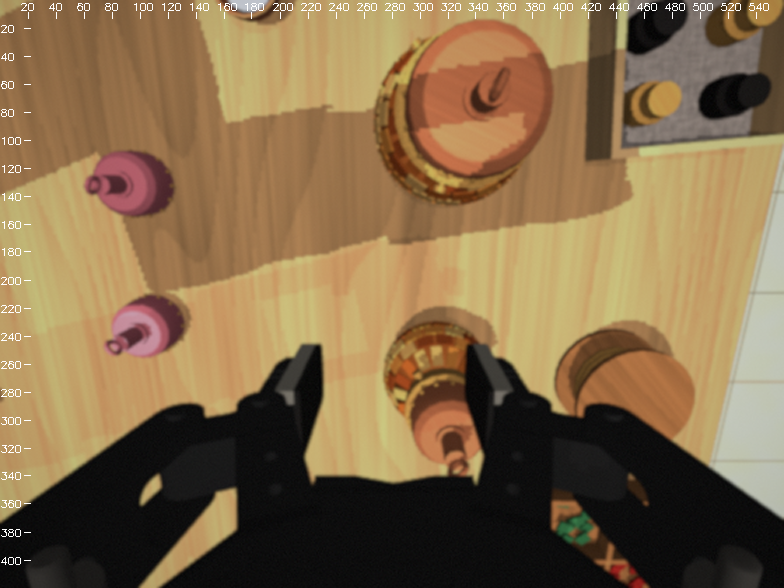

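View pics/c27c.png

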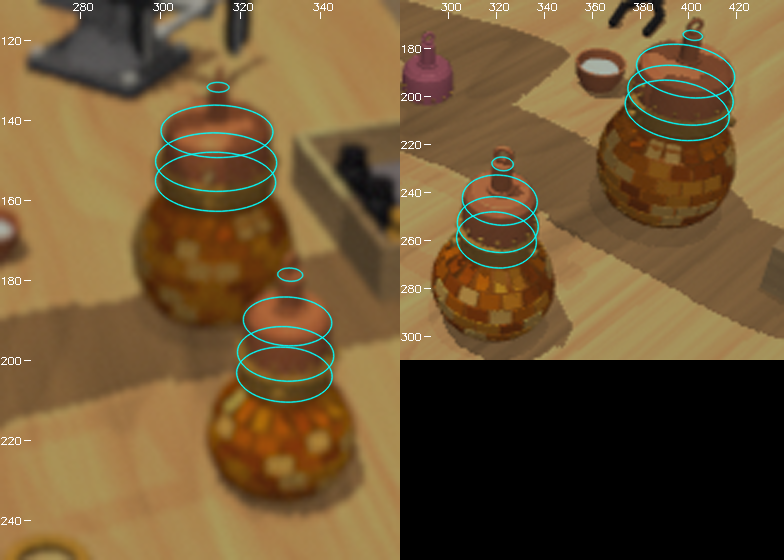

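View pics/scene23.png

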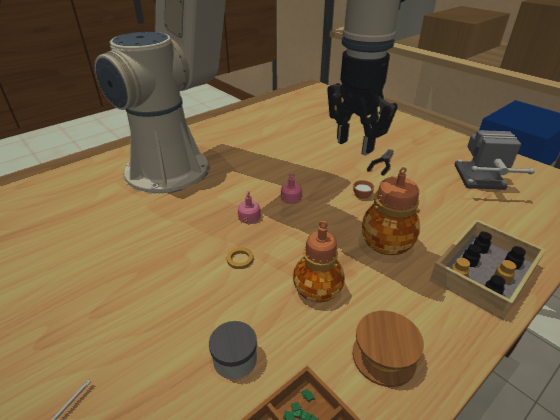

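```bash
python3 -c "
from workcell import job,status
print(job.hand_in(), status.get_state()['clock'])"
```

```text
the job is handed in; nothing more can be done
the job is handed in; nothing more can be done
```

Both shades are dressed where they stand: small collar then small cup on the small shade, large collar then large cup on the large shade. I handed the job in at about 30 s of the 115 s.

- **Seating:** each part was lowered until it touched and let go only after easing off the load. All four stopped within 0.2 mm of the tool height I had worked out. At contact the wrist read about 8–15 N.
- **Level and centred:** in the last scene and side pictures both stacks look level, eye up, and match the projected outlines to about 1–2 pixels (roughly 2–5 mm in those cameras). Closer wrist pictures agreed to about 1–2 mm.
- **Neck position:** on the large shade, the neck's inside and the globe's outline gave x values about 1.5 mm apart. I set the collar close to the globe's value; the gap is well inside the 7 mm clearance.
- **Bystanders:** by eye, the glass, brass ring, candle cup, tin and pink look-alikes are where they started, and the arm is clear of everything. I did not measure this.

No check failed. `job.hand_in()` gives no verdict, so I have no confirmation beyond these checks.

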